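Load dried slide carriers into the slide loader

TASK

Load every slide carrier from the drying bench into the slide loader: first loosen the clamp knob and draw the end stop well back, then stack all the carriers flat on one another on the loader's bed, glass up, lengthways between the side guides (in their lanes they leave no room for fingers, but once slid part-way out over the bench's front lip they can be gripped by their long edges). Then push the end stop up until it holds the stack squarely against the back stop, and turn the clamp knob fully tight again. Leave the other things on the table where they are.

Things in the scene. Friction and masses are not known exactly. Their poses are not given: they have to be found in the camera images.
- dryer: slide drying bench: white casing, dark smooth metal plate on top, 240 mm deep (its x) by 244 mm wide (its y), top 60 mm up. Origin at the centre of its underside; front is -x. Four lanes run front to back, 54 mm wide, centred at y = -87, -29, 29, 87 mm, between ribs 4 mm wide and 7 mm high; they are open at the front and closed by a fence 12 mm high at the back, 235 mm from the lip
- dryer_lip (a point): middle of the top edge of the drying bench's front lip, 120 mm in front of the bench's origin, 60 mm up; axes as the bench's. The plate is 6 mm thick and overhangs the casing by 30 mm here, with free space below and in front; the ribs end 40 mm short of the lip. Friction of carrier on plate about 0.25
- loader: slide loader: grey base 270 x 150 x 15 mm; x runs along its rods from the end stop (front, -x) to the bed, back stop and white feed housing, 95 mm high. Bed top 50 mm up: tongue 16 mm wide, 6 mm thick at x = 0 to 64 mm, then 58 mm wide. Back stop face at x = 115 mm, 88 mm high. Two side guides 58 mm apart, flared above 75 mm, 87 mm high, flank the bed's rear (x = 64 to 115 mm); fingers have room beside the tongue. Origin under it
- bed_home (a point): point on the bed's top face under the centre of a carrier that is home: x = 70 mm, y = 0, 50 mm up in the loader's frame, 45 mm in front of the back stop's face; axes as the loader's (x towards the back stop). The front part of the bed is narrower than a carrier, and beside it the base lies 35 mm lower
- end_stop (a joint): travel of the end stop, m: the gap between its face and the back stop is 60 mm + this. 0 = nearest the bed, 0.080 = fully drawn back to the loader's front (-x); 0.030 when it touches carriers that lie against the back stop. Slides with about 1.5 N while the clamp knob is below 0.75 rad; held by 26 to 36 N of clamp friction when tight
- stop_face (a point): middle of the end stop's face, 60 mm up: two aluminium prongs 8 mm thick and 24 mm wide, 21.5 mm left and right of the middle (one each side of the tongue), joined by a cross-bar 74 to 84 mm up, standing at the front edge of a grey block 84 mm wide, top 42 mm up, that passes under the tongue and carries the clamp knob behind
- clamp_knob (a joint): turn of the clamp knob in rad, clockwise from above positive: 0 = slack, 1.4 = fully tight (end of its turn). 0.12 to 0.2 N m turns it; it stays where it is left
- knob_grip (a point): on the clamp knob's vertical axis, 74 mm up, where to grip it; 80 mm in front of the end stop's face, moves with it and can be held to slide it. Black bar 14 mm thick, 42 mm long, from 52 to 83 mm up, over a round flange 38 mm wide. At 0 the bar lies across the loader (along its y), at 1.4 nearly along the rods (x). Axes turn with the knob: at 0 as the loader's
- carrier1_c (a point): centre (half-way up) of one slide carrier: flat aluminium frame 90 mm (its x) x 50 mm (its y) x 5 mm thick, 35 to 65 g, with a glass slide with a white label end inlaid in its top (its z). All carriers are alike and either end may lead. Starts lying flat in a lane of the drying bench, long side along the lane; it may be absent
- carrier2_c (a point): centre (half-way up) of one slide carrier: flat aluminium frame 90 mm (its x) x 50 mm (its y) x 5 mm thick, 35 to 65 g, with a glass slide with a white label end inlaid in its top (its z). All carriers are alike and either end may lead. Starts lying flat in a lane of the drying bench, long side along the lane; it may be absent
- carrier3_c (a point): centre (half-way up) of one slide carrier: flat aluminium frame 90 mm (its x) x 50 mm (its y) x 5 mm thick, 35 to 65 g, with a glass slide with a white label end inlaid in its top (its z). All carriers are alike and either end may lead. Starts lying flat in a lane of the drying bench, long side along the lane; it may be absent
- carrier4_c (a point): centre (half-way up) of one slide carrier: flat aluminium frame 90 mm (its x) x 50 mm (its y) x 5 mm thick, 35 to 65 g, with a glass slide with a white label end inlaid in its top (its z). All carriers are alike and either end may lead. Starts lying flat in a lane of the drying bench, long side along the lane; it may be absent
- oil_bottle: bystander: amber dropper bottle, 28 mm wide, 62 mm high; origin at the centre of its underside
- coverslips: bystander: small plastic coverslip box 64 x 44 x 24 mm; origin at the centre of its underside
- tip_box: bystander: pipette-tip box 124 x 88 x 93 mm; origin at the centre of its underside
- dishes: bystander: stack of three small culture dishes, 63 mm wide, 36 mm high; origin at the centre of its underside
- tweezers: bystander: steel tweezers 118 mm long lying flat; origin at the centre of its underside
- slide_box: bystander: blue slide storage box 92 x 172 x 34 mm; origin at the centre of its underside
- mount_jar: bystander: glass jar with a white lid, 42 mm wide, 52 mm high; origin at the centre of its underside

How it is judged:
On the way, in this order (a step that is already met when the one before it is completed fails the run):
1. the clamp knob is loosened and the end stop drawn back, so that the bed is free (value of joint clamp_knob below 0.75 rad and value of joint end_stop above 0.045 m), for 0.2 s.
2. all carriers lie stacked flat on the bed between the guides while the end stop is still back (x of carrier1_c in the frame of bed_home between -0.03 and 0.004 m and y of carrier1_c in the frame of bed_home between -0.008 and 0.008 m and z of carrier1_c in the frame of bed_home between 0 and 0.0215 m and angle between each of carrier1_c, carrier2_c, carrier3_c, carrier4_c's own z axis and vertical below 0.06 rad and x of carrier2_c in the frame of bed_home between -0.03 and 0.004 m and y of carrier2_c in the frame of bed_home between -0.008 and 0.008 m and z of carrier2_c in the frame of bed_home between 0 and 0.0215 m and x of carrier3_c in the frame of bed_home between -0.03 and 0.004 m and y of carrier3_c in the frame of bed_home between -0.008 and 0.008 m and z of carrier3_c in the frame of bed_home between 0 and 0.0215 m and x of carrier4_c in the frame of bed_home between -0.03 and 0.004 m and y of carrier4_c in the frame of bed_home between -0.008 and 0.008 m and z of carrier4_c in the frame of bed_home between 0 and 0.0215 m and value of joint end_stop above 0.036 m), for 0.2 s.
3. the end stop is pushed up against the stack (x of carrier1_c in the frame of bed_home between -0.004 and 0.003 m and y of carrier1_c in the frame of bed_home between -0.008 and 0.008 m and z of carrier1_c in the frame of bed_home between 0 and 0.0215 m and angle between each of carrier1_c, carrier2_c, carrier3_c, carrier4_c's own z axis and vertical below 0.06 rad and x of carrier2_c in the frame of bed_home between -0.004 and 0.003 m and y of carrier2_c in the frame of bed_home between -0.008 and 0.008 m and z of carrier2_c in the frame of bed_home between 0 and 0.0215 m and x of carrier3_c in the frame of bed_home between -0.004 and 0.003 m and y of carrier3_c in the frame of bed_home between -0.008 and 0.008 m and z of carrier3_c in the frame of bed_home between 0 and 0.0215 m and x of carrier4_c in the frame of bed_home between -0.004 and 0.003 m and y of carrier4_c in the frame of bed_home between -0.008 and 0.008 m and z of carrier4_c in the frame of bed_home between 0 and 0.0215 m and value of joint end_stop between 0.026 and 0.0335 m), for 0.2 s.
At the end, for the whole second after the job is handed in: every carrier lies glass up, flat (0.06 rad) in the stack on the bed, within 8 mm of its middle line, 0.1 rad of its direction and 3 mm of home at the back stop (4 mm short); end stop at the stack (0.026 to 0.0335), knob above 1.2 rad (all of step 3 and angle between the x axis of each of carrier1_c, carrier2_c, carrier3_c, carrier4_c and the x axis of bed_home, either way round below 0.1 rad and value of joint clamp_knob above 1.2 rad); the robot touches nothing.
It fails at once if a bystander is pushed more than 5 cm away (distance of any of oil_bottle, coverslips, tip_box, dishes, tweezers, slide_box, mount_jar from where it was at the start of the episode above 0.05 m).
It fails at once if a bystander is knocked over (angle between any of oil_bottle, coverslips, tip_box, dishes, tweezers, slide_box, mount_jar's own z axis and vertical above 0.6 rad).
Of carrier1, carrier2, carrier3, carrier4 only 3 to 4 are there at a start; the rules pass over those that are not, and their reading is None.
At some moment in a run one of carrier1, carrier2, carrier3, carrier4 may be knocked a few centimetres aside while the robot is not near it.
Once in a run the grip may slacken for a moment while it holds something.
It also fails if it takes over 210 s, if anything falls off the work surface, if the arm or the gripper's body presses on something with over 40 N, if the wrist force passes 120 N, or if a joint passes its speed limit or range.

ROBOT

A 6-joint arm with a two-finger parallel gripper is mounted at the origin on the work surface. World frame = base frame: x ahead of the robot, y to its left, z up, the work surface at z = 0. Lengths are in m, angles in rad, forces in N, time in s.
With the tool pointing down it reaches from about 0.275 to 0.85 m from the base axis. Payload 19 kg.
Tool frame: the origin (TCP) lies at the very end of the fingers, on their centre line; the grasp point (between the pads) lies 19 mm behind it (env.tcp_to_grasp is the distance from the TCP to the grasp point, in m); z points along the fingers, y is the line along which they close (so a half turn about z gives the same grasp; the last joint's range is limited). The gripper opens to 85 mm and grips with 20 to 120 N. Pads are 22 mm wide; open, the fingers measure 114 mm over their backs; the gripper's body (76 mm by 85 mm) begins 54 mm behind the grasp point. The pads swing forward as they close: fully open they stand 13 mm farther back than shut.
Start: joints at [-1.354, 0.15, 1.437, -0, 1.554, -0.134], TCP at [0.198, -0.54, 0.231] pointing down, gripper open.
Joint ranges: [-2.8, 2.8], [-0.68, 2.1], [0.12, 2.68], [-1.39, 4.53], [0.16, 2.79], [-2.81, 2.81]. Speed limits (rad/s): [1.89, 1.89, 2.22, 3.01, 3.01, 3.01].

INTERFACE

Orientations are given as [roll, pitch, yaw] about the fixed x, y, z axes, in that order (R = Rz(yaw) Ry(pitch) Rx(roll)).
In Python, from station import env gives the robot as it stands. The module is installed in compiled form; this text tells all that it offers.
- The arm moves only by the tool send_rows, never from a script. Its argument "motion" is a list of rows, each a list of 7 numbers: the opening, from -1 (shut) to 1 (fully open), then the shift along the world's x, y, z in mm, then the turn, a rotation vector about the world's x, y, z in degrees. A call has 1 to 10 rows; each row shifts and turns the commanded pose from where the row before left it; what a row does not reach is not made up. A row lasts 1/10 s, in which the tool goes at most 50 mm and 8.59 degrees, less where a joint would pass 70% of its speed; a pose out of reach is approached as far as the arm can. A call is refused whole if a number of a shift passes 50 or a number of a turn 8.59, either way. A call with a gripper value outside its range is refused whole. The fingers move at their own pace and stop on an object; "grip_force" is the grip in N (left out, the last holds). Time passes only in rows, so rows that do not move let the fingers close. It gives the time, the measured TCP pose, the force, the opening and the grip force at its end, in the units of the state.
- env.get_obs(): the state, without advancing time (a new reading comes with each control period).
- env.get_image(name): name is "scene" or "side" or "wrist"; returns the picture (420x560x3 uint8, red, green, blue); there is no depth.
- env.calibration(name): a dict with "intrinsics" (3x3 intrinsics, pixels), "dist_coeffs" ([k1, k2, p1, p2, k3] as OpenCV has them; the pictures are not rectified), "extrinsics" (4x4, takes a point from camera to world coordinates). Camera axes: x right, y down, z forward; pixel columns grow to the right and rows downward; lengths in m; the calibration is good to about 2 mm. A picture is of the moment at which its call begins: read the wrist's pose just before it. calibration takes no time and is no camera call; for the wrist camera it gives the pose at the moment of the call.
- env.job_done(): hands the job in; it is judged then, once.
Trained networks look in the newest picture that a camera, given by its name, has taken for a name from the list of things; names that differ only in an ending like _2 or _b are one class to them, and where a whole thing is asked for, a point or a joint stands for the part that bears it (a point fixed in the world has none). Each returns a list of dicts, best first, with "p" (0 to 1); they miss things now and then, are a little off and sometimes report something else, mostly with a low value. They report only what shows in the picture. A call takes as long as a camera call.
- env.spot_in(camera, thing): "position" ([column, row] in pixels, amid what is visible of it).
The state is a dict: "t": time; "joint_positions": joint angles; "qd": joint speeds; "joint_efforts": joint torques, N m; "tool_pos": TCP position; "eef_rot": TCP orientation; "wrist_force": force on the tool from outside, world axes, zero at the start; "moment": the same for the moment, N m; "gripper_width": finger opening in m; "finger_force": force on a finger pad.
Only numpy, scipy, OpenCV 4.12 (cv2) and the standard library are available. Lean on these libraries where they do the work, as an engineer would, in place of code of your own. Each camera call takes 0.05 s, during which the arm holds its last target. There are 200 camera calls.

## Working session

There is one attempt and no reset: what is moved stays moved. The work goes in short steps, Python scripts to look and compute and a tool call to move; the robot and the scene stay as the last step left them, time stands still between calls to the robot, and variables do not carry over. Pictures are saved under pics/ and viewed, at most 14 in all, crops included, and the job is handed in when it is done.

Besides the shell and the picture viewer there is one more tool, called after "Request:" as a command line: name --pt "numbers of a row" for each row, then --argument value for the rest. send_rows: Moves the arm, as the interface text tells. Its arguments: {"type":"object","properties":{"motion":{"type":"array","items":{"type":"array","items":{"type":"number"}}},"grip_force":{"type":"number"}},"required":["motion"]}

```bash
mkdir -p pics; cat > h.py <<'E'
import numpy as np, cv2
from station import env
def snap(cam,name,crop=None,s=1):
    im=env.get_image(cam)[:,:,::-1]
    if crop: im=im[crop[1]:crop[3],crop[0]:crop[2]]
    if s!=1: im=cv2.resize(im,None,fx=s,fy=s,interpolation=cv2.INTER_CUBIC)
    cv2.imwrite('pics/'+name+'.png',im)
def px2w(cam,uv,z):
    c=env.calibration(cam);K=np.array(c["intrinsics"],float);E=np.array(c["extrinsics"])
    p=cv2.undistortPoints(np.array([[uv]],float),K,np.array(c["dist_coeffs"],float))[0,0]
    d=E[:3,:3]@np.array([p[0],p[1],1]);o=E[:3,3]
    return o+d*(z-o[2])/d[2]
def w2px(cam,P):
    c=env.calibration(cam);K=np.array(c["intrinsics"],float);E=np.linalg.inv(np.array(c["extrinsics"]))
    r=cv2.Rodrigues(E[:3,:3])[0]
    return cv2.projectPoints(np.array(P,float).reshape(-1,1,3),r,E[:3,3],K,np.array(c["dist_coeffs"],float))[0][:,0]
E
python3 - <<'E'
from h import *
for cam in("scene","side"):
    snap(cam,cam+"0",s=1.42)
    for t,z in [("dryer",.06),("loader",.05),("knob_grip",.074),("stop_face",.06),("carrier1_c",.065)]:
        for r in env.spot_in(cam,t)[:5]: print(cam,t,round(r["p"],2),np.round(r["position"]),np.round(px2w(cam,r["position"],z),3))
print(env.get_obs()); print(env.tcp_to_grasp)
E
```

```text
scene dryer 0.87 [251. 246.] [ 0.591 -0.169  0.06 ]
scene dryer 0.61 [239. 251.] [ 0.583 -0.205  0.06 ]
scene loader 0.95 [357. 206.] [0.672 0.169 0.05 ]
scene knob_grip 0.54 [333. 178.] [0.561 0.169 0.074]
scene knob_grip 0.54 [167. 327.] [ 0.654 -0.476  0.074]
scene stop_face 0.62 [341. 192.] [0.607 0.161 0.06 ]
scene carrier1_c 0.6 [212. 251.] [ 0.537 -0.264  0.065]
side dryer 0.7 [313. 277.] [ 0.525 -0.264  0.06 ]
side dryer 0.64 [278. 179.] [0.563 0.131 0.06 ]
side dryer 0.58 [324. 263.] [ 0.564 -0.229  0.06 ]
side loader 0.69 [303. 180.] [0.633 0.123 0.05 ]
side knob_grip 0.62 [269. 171.] [0.544 0.158 0.074]
side stop_face 0.8 [277. 176.] [0.565 0.148 0.06 ]
side carrier1_c 0.66 [312. 278.] [ 0.521 -0.269  0.065]
{'t': 0.6, 'joint_positions': array([-1.35399678e+00,  1.50487095e-01,  1.43739253e+00, -6.36730271e-06,
        1.55382772e+00, -1.34021278e-01]), 'qd': array([-0.00044777,  0.00071379, -0.0001409 ,  0.00079201, -0.00119063,
       -0.00021924]), 'joint_efforts': array([-1.50731721e-03, -7.12497997e+01, -5.70895243e+01, -7.35108802e-05,
        1.55589307e-03, -7.86617107e-06]), 'tool_pos': array([ 0.1975694 , -0.53995223,  0.23127764]), 'eef_rot': array([-3.14147814e+00, -9.01568083e-06,  3.50820930e-01]), 'wrist_force': array([-0.13939821, -0.5629577 , -0.13964739]), 'moment': array([-0.00046863, -0.03806837, -0.02125607]), 'finger_force': 0.0, 'gripper_width': 0.0854528602535519}
0.0187
```

View pics/scene0.png

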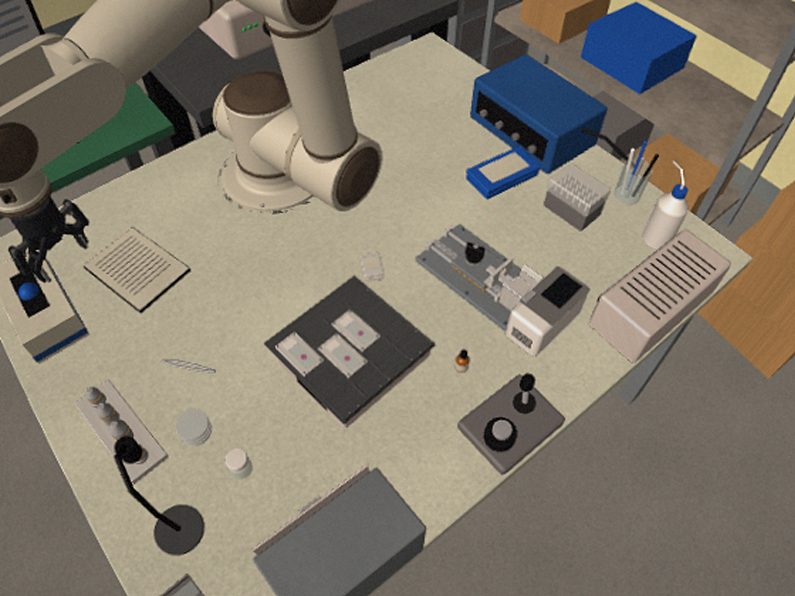

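View pics/side0.png

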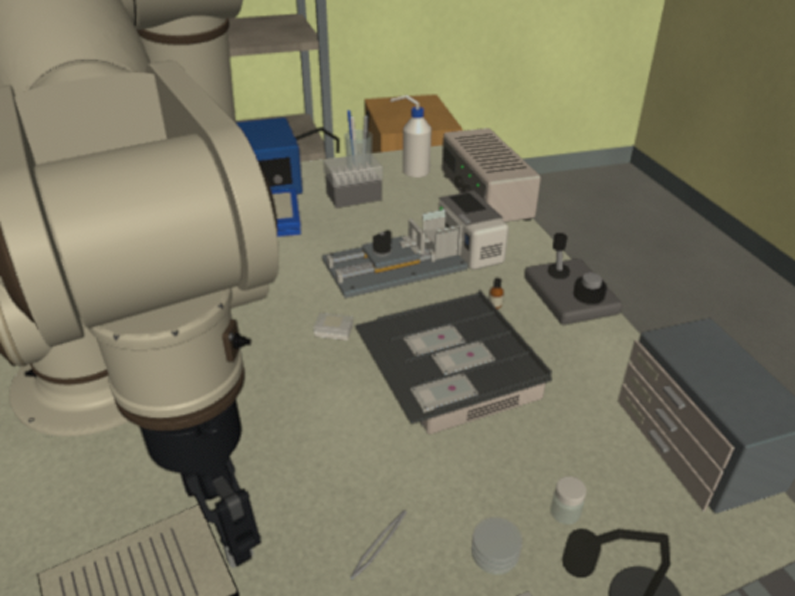

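The pictures show three carriers in the dryer (scene, enlarged: ~(298,352), (341,355), (355,329)) with one lane empty. The loader is at (510,285), with its knob at (475,250).

```bash
python3 - <<'E'
from h import *
for n,u,z in [("dL",(265,345),.06),("dT",(352,278),.06),("dR",(434,345),.06),("dB",(349,423),.06),("lFL",(416,260),.015),("lFT",(460,226),.015),("knob",(475,246),.08),("c1",(298,352),.065),("c2",(341,355),.065),("c3",(355,329),.065),("cov",(372,265),.024),("oil",(461,360),.03),("bluebox",(500,172),.03),("rack",(575,215),.05)]:
    print(n,np.round(px2w("scene",np.array(u)/1.42,z),3))
E
```

```text
dL [ 0.469 -0.304  0.06 ]
dT [ 0.442 -0.071  0.06 ]
dR [ 0.677 -0.043  0.06 ]
dB [ 0.706 -0.273  0.06 ]
lFL [0.463 0.091 0.015]
lFT [0.448 0.239 0.015]
knob [0.551 0.182 0.08 ]
c1 [ 0.526 -0.263  0.065]
c2 [ 0.583 -0.201  0.065]
c3 [ 0.552 -0.144  0.065]
cov [0.418 0.    0.024]
oil [ 0.725 -0.01   0.03 ]
bluebox [0.385 0.431 0.03 ]
rack [0.612 0.454 0.05 ]
```

Request:
send_rows --pt "1 10 30 40 0 0 0" --pt "1 20 45 40 0 0 0" --pt "1 30 50 20 0 0 0" --pt "1 40 50 10 0 0 0" --pt "1 40 50 0 0 0 0" --pt "1 40 50 0 0 0 0" --pt "1 40 50 0 0 0 0" --pt "1 40 50 0 0 0 0" --pt "1 40 50 0 0 0 -5" --pt "1 30 50 0 0 0 -5"

```text
t: 1.6
tool_pos: [0.4613, -0.1561, 0.326]
eef_rot: [3.141, -0.0, 0.173]
wrist_force: [0.6, -1.0, 0.0]
gripper_width: 0.0854
finger_force: 0.0
```

```bash
python3 - <<'E'
from h import *
snap("wrist","w1",s=1.42)
print(np.round(env.calibration("wrist")["extrinsics"],3))
for r in env.spot_in("wrist","carrier1_c")[:6]: print(round(r["p"],2),np.round(r["position"]),np.round(px2w("wrist",r["position"],.065),4))
E
```

```text
[[ 0.166 -0.95  -0.263  0.53 ]
 [-0.986 -0.161 -0.041 -0.14 ]
 [-0.003  0.266 -0.964  0.468]
 [ 0.     0.     0.     1.   ]]
0.67 [367. 140.] [ 0.5269 -0.2578  0.065 ]
```

View pics/w1.png

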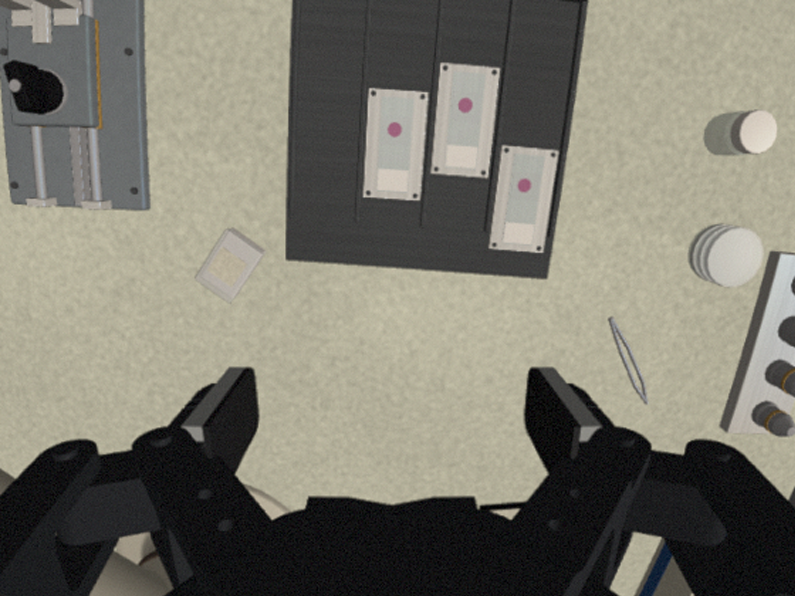

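```bash
python3 - <<'E'
from h import *
f=lambda u,z:px2w("wrist",np.array(u)/1.42,z)
a=f((287,260),.06);b=f((547,278),.06);m=(a+b)/2
print("lip",a,b,m,"len",np.linalg.norm(a-b),"yaw",np.arctan2(*(a-b)[[1,0]])-np.pi/2)
d=a-b;yaw=np.arctan2(d[1],d[0])-np.pi/2
C=np.array([[np.cos(yaw),np.sin(yaw)],[-np.sin(yaw),np.cos(yaw)]])
for q in ([(371,88),(428,93),(419,201),(363,197)],[(441,63),(500,67),(488,178),(431,173)],[(502,146),(558,151),(544,253),(489,248)]):
    P=np.array([f(u,.066) for u in q]);c=P.mean(0);e=(P[0]+P[1]-P[2]-P[3])/2
    print("c",c.round(4),"len",np.linalg.norm(e).round(4),"yaw",np.arctan2(e[1],e[0]).round(3),"lipframe",(C@(c-m)[:2]).round(4))
# tightened knob position etc
print("knob",f((22,90),.08), "loaderR",f((149,210),.015),f((143,0),.015))
E
```

```text
lip [ 0.43496202 -0.06163763  0.06      ] [ 0.46103207 -0.30096465  0.06      ] [ 0.44799705 -0.18130114  0.06      ] len 0.24074275006661489 yaw 0.10850281259428685
c [ 0.5503 -0.1413  0.066 ] len 0.0892 yaw 0.099 lipframe [0.106  0.0287]
c [ 0.5806 -0.1954  0.066 ] len 0.0894 yaw 0.107 lipframe [ 0.1303 -0.0284]
c [ 0.5255 -0.2598  0.066 ] len 0.0884 yaw 0.111 lipframe [ 0.0686 -0.0864]
knob [0.54624245 0.17902287 0.08      ] loaderR [0.45125105 0.09254462 0.015     ] [0.64519532 0.11294434 0.015     ]
```

Request:
send_rows --pt "1 0 50 0 0 0 -3" --pt "1 0 50 0 0 0 0" --pt "1 0 50 0 0 0 0" --pt "1 0 50 0 0 0 0" --pt "1 0 50 0 0 0 0" --pt "1 0 30 0 0 0 0" --pt "1 0 0 0 0 0 0" --pt "1 0 0 0 0 0 0"

```text
t: 2.5
tool_pos: [0.4601, 0.1222, 0.3259]
eef_rot: [3.141, 0.0, 0.126]
wrist_force: [-0.7, 0.0, 0.5]
gripper_width: 0.0855
finger_force: 0.0
```

```bash
python3 - <<'E'
from h import *
snap("wrist","w2",s=1.42)
for t,z in [("knob_grip",.08),("stop_face",.084),("loader",.05)]:
  for r in env.spot_in("wrist",t)[:3]: print(t,round(r["p"],2),np.round(np.array(r["position"])*1.42),np.round(px2w("wrist",r["position"],z),4))
E
```

```text
knob_grip 0.76 [338. 136.] [0.5499 0.1756 0.08  ]
knob_grip 0.28 [346. 120.] [0.5628 0.1699 0.08  ]
stop_face 0.68 [340. 107.] [0.5722 0.175  0.084 ]
loader 0.87 [342. 124.] [0.5623 0.1758 0.05  ]
```

View pics/w2.png

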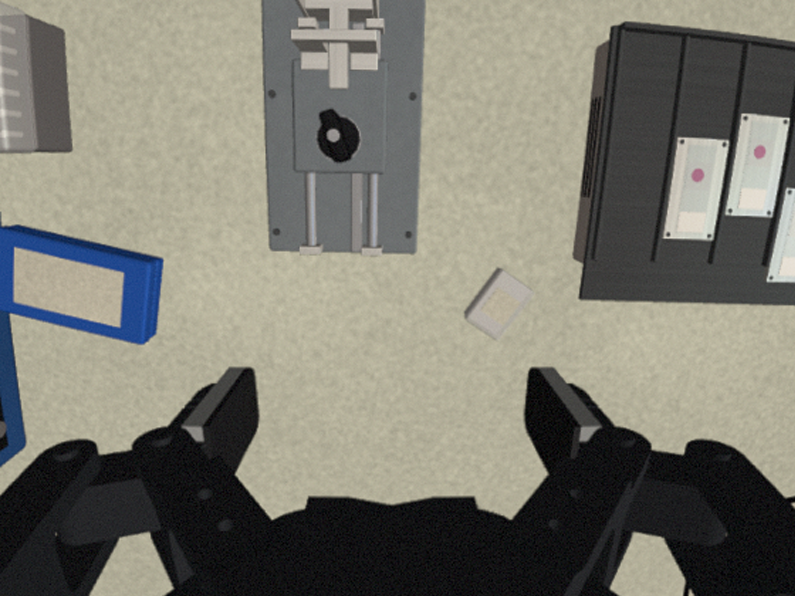

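The wrist view shows the knob at (338,136), bar tilted from about (328,112) to (346,160). A zoomed crop will show it better.

```bash
python3 - <<'E'
import cv2
from h import *
im=cv2.imread('pics/w2.png')[0:270,250:440]
cv2.imwrite('pics/w2c.png',cv2.resize(im,None,fx=2.2,fy=2.2,interpolation=cv2.INTER_CUBIC))
f=lambda u,z:px2w("wrist",np.array(u)/1.42,z)
a=f((270,250),.015);b=f((415,254),.015);print(a,b,np.linalg.norm(a-b),np.arctan2(*(a-b)[[1,0]])-np.pi/2,(a+b)/2)
E
```

```text
[0.43629224 0.24090126 0.015     ] [0.45003179 0.09476343 0.015     ] 0.14678228621995884 0.09374218230608089 [0.44316202 0.16783234 0.015     ]
```

View pics/w2c.png

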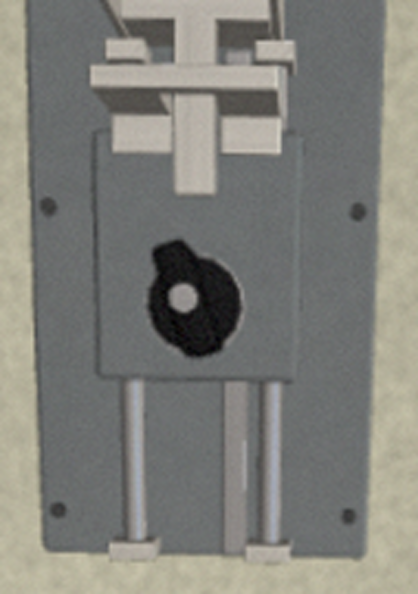

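```bash
python3 - <<'E'
from h import *
f=lambda u,z:px2w("wrist",np.array([250+u[0]/2.2,u[1]/2.2])/1.42,z)
a=f((169,246),.083);b=f((183,297),.083);print(a,b,np.degrees(np.arctan2(*(a-b)[[1,0]])),np.linalg.norm(a-b))
print("flange",f((196,300),.052))
o=b; 
E
```

```text
[0.56746939 0.18543354 0.083     ] [0.55024385 0.17862818 0.083     ] 21.557700359688074 0.018521128872529484
flange [0.5515634  0.17742278 0.052     ]
```

Request:
send_rows --pt "0.6 45 28 -20 0 0 7.3" --pt "0.6 45 28 -40 0 0 7" --pt "0.6 0 0 -50 0 0 0" --pt "0.6 0 0 -50 0 0 0" --pt "0.6 0 0 -50 0 0 0" --pt "0.6 0 0 -30 0 0 0" --pt "0.6 0 0 -20 0 0 0" --pt "0.6 0 0 -8 0 0 0" --pt "0.6 0 0 0 0 0 0"

```text
t: 3.6
tool_pos: [0.5337, 0.1672, 0.0697]
eef_rot: [-3.141, 0.001, 0.372]
wrist_force: [0.4, -0.4, 0.4]
gripper_width: 0.0682
finger_force: 0.0
```

Request:
send_rows --pt "-1 0 0 0 0 0 0" --pt "-1 0 0 0 0 0 0" --pt "-1 0 0 0 0 0 0" --pt "-1 0 0 0 0 0 0" --pt "-1 0 0 0 0 0 0" --pt "-1 0 0 0 0 0 0" --grip_force 40

```text
t: 4.2
tool_pos: [0.5334, 0.1697, 0.0714]
eef_rot: [-3.139, -0.001, 0.374]
wrist_force: [-10.4, 13.3, 11.4]
gripper_width: 0.0137
finger_force: 39.4
```

Request:
send_rows --pt "0.3 0 0 0 0 0 0" --pt "0.3 0 0 0 0 0 0" --pt "0.3 8 4 0 0 0 0" --pt "0.3 9 4 -8 0 0 0" --pt "0.3 0 0 -7 0 0 0" --pt "0.3 0 0 0 0 0 0" --pt "-1 0 0 0 0 0 0" --pt "-1 0 0 0 0 0 0" --pt "-1 0 0 0 0 0 0" --pt "-1 0 0 0 0 0 0"

```text
t: 5.2
tool_pos: [0.5508, 0.18, 0.0561]
eef_rot: [-3.135, -0.004, 0.374]
wrist_force: [-0.9, 38.3, -0.1]
gripper_width: 0.0134
finger_force: 39.0
```

Request:
send_rows --pt "-1 -1 2.5 0 0 0 0" --pt "-1 0 0 0 0 0 0"

```text
t: 5.4
tool_pos: [0.5505, 0.1804, 0.0561]
eef_rot: [-3.14, -0.004, 0.374]
wrist_force: [4.3, 16.9, -0.8]
gripper_width: 0.0135
finger_force: 39.5
```

Request:
send_rows --pt "-1 -0.5 1.5 0 0 0 5" --pt "-1 0 0 0 0 0 7" --pt "-1 0 0 0 0 0 7" --pt "-1 0 0 0 0 0 7" --pt "-1 0 0 0 0 0 7" --pt "-1 0 0 0 0 0 7" --pt "-1 0 0 0 0 0 7" --pt "-1 0 0 0 0 0 7" --pt "-1 0 0 0 0 0 7" --pt "-1 0 0 0 0 0 7"

```text
t: 6.4
tool_pos: [0.5499, 0.1801, 0.0561]
eef_rot: [3.14, -0.001, 1.565]
wrist_force: [1.1, 1.5, 4.5]
gripper_width: 0.0131
finger_force: 40.0
```

Request:
send_rows --pt "-1 0 0 0 0 0 0" --pt "-1 0 0 0 0 0 0"

```text
t: 6.6
tool_pos: [0.5499, 0.1801, 0.0561]
eef_rot: [3.14, -0.001, 1.557]
wrist_force: [1.6, 3.0, 7.0]
gripper_width: 0.0134
finger_force: 40.3
```

Request:
send_rows --pt "-1 -8 -0.8 0 0 0 0" --pt "-1 -10 -1 0 0 0 0" --pt "-1 -10 -1 0 0 0 0" --pt "-1 -10 -1 0 0 0 0" --pt "-1 -10 -1 0 0 0 0" --pt "-1 -10 -1 0 0 0 0" --pt "-1 -8 -0.8 0 0 0 0" --pt "-1 -6 -0.6 0 0 0 0" --pt "-1 0 0 0 0 0 0"

```text
t: 7.5
tool_pos: [0.4855, 0.1735, 0.057]
eef_rot: [3.121, -0.004, 1.556]
wrist_force: [79.9, 12.6, -43.9]
gripper_width: 0.0133
finger_force: 40.5
```

Request:
send_rows --pt "-1 7 0.7 0 0 0 0" --pt "0.2 0 0 0 0 0 0" --pt "0.3 0 0 0 0 0 0" --pt "0.3 0 0 10 0 0 0" --pt "0.3 0 0 40 0 0 0" --pt "0.3 0 0 50 0 0 -8" --pt "0.3 -10 0 50 0 0 -8" --pt "0.3 -40 0 50 0 0 -8" --pt "0.3 -10 0 20 0 0 -8" --pt "0.3 0 0 0 0 0 -8"

```text
t: 8.5
tool_pos: [0.4325, 0.1737, 0.2676]
eef_rot: [3.138, -0.005, 0.856]
wrist_force: [0.3, -0.5, -0.6]
gripper_width: 0.0555
finger_force: 0.0
```

Request:
send_rows --pt "0.3 0 0 0 0 0 -8" --pt "0.3 0 0 0 0 0 -8" --pt "0.3 0 0 0 0 0 -8" --pt "0.3 0 0 0 0 0 -8" --pt "0.3 0 0 0 0 0 -8" --pt "0.3 0 0 0 0 0 0" --pt "0.3 0 0 0 0 0 0"

```text
t: 9.2
tool_pos: [0.433, 0.1734, 0.2637]
eef_rot: [-3.142, -0.0, 0.168]
wrist_force: [0.2, 0.6, -0.5]
gripper_width: 0.0556
finger_force: 0.0
```

```bash
python3 - <<'E'
from h import *
snap("wrist","w3",crop=(130,0,430,225),s=2.6)
E
```

```text
(no output)
```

View pics/w3.png

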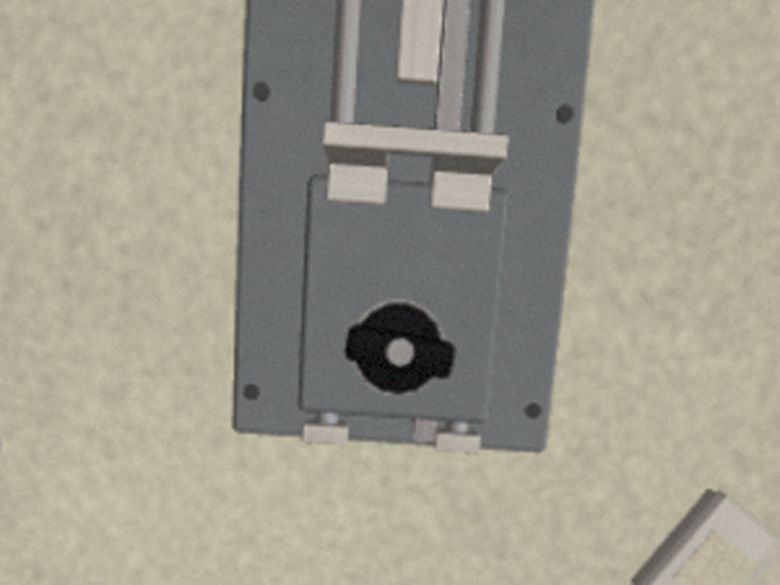

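The end stop is fully back against its rod ends, and the knob at (400,351) lies crosswise. Next I locate the loader frame.

```bash
python3 - <<'E'
from h import *
f=lambda u,z:px2w("wrist",np.array([130+u[0]/2.6,u[1]/2.6]),z)
print("tongue tip",f((418,80),.05),"knob",f((400,351),.083))
a=f((234,430),.015);b=f((547,450),.015);print("front",(a+b)/2,np.arctan2(*(a-b)[[1,0]])-np.pi/2)
print("tongue edges", f((400,80),.05),f((437,80),.05))
a=f((234,430),.015);c=f((248,0),.015);d=f((547,450),.015);e=f((594,0),.015)
for p,q in((a,c),(d,e)):print(np.arctan2(*(q-p)[[1,0]]))
E
```

```text
tongue tip [0.59108711 0.18373774 0.05      ] knob [0.48744913 0.17352415 0.083     ]
front [0.44380021 0.16836563 0.015     ] 0.10494530460058304
tongue edges [0.58988026 0.19070144 0.05      ] [0.59237583 0.17638632 0.05      ]
0.10117491337643807
0.10664942109787179
```

Request:
send_rows --pt "-1 10 -20 0 0 0 -3.5" --pt "-1 23 -38 0 0 0 0" --pt "-1 23 -38 0 0 0 0" --pt "-1 23 -38 0 0 0 0" --pt "-1 23 -38 -20 0 0 0" --pt "-1 23 -38 -20 0 0 0" --pt "-1 23 -38 -30 0 0 0" --pt "-1 23 -38 -30 0 0 0" --pt "-1 14 -21 -20 0 0 0" --pt "-1 0 0 0 0 0 0"

```text
t: 10.25
tool_pos: [0.6149, -0.1308, 0.1434]
eef_rot: [-3.14, 0.005, 0.103]
wrist_force: [0.4, 1.0, 0.3]
gripper_width: 0.0005
finger_force: 0.0
```

```bash
python3 - <<'E'
from h import *
snap("scene","s2",crop=(150,170,350,320),s=4)
print(env.get_obs()["tool_pos"])
E
```

```text
[ 0.61481234 -0.12943481  0.14536773]
```

View pics/s2.png

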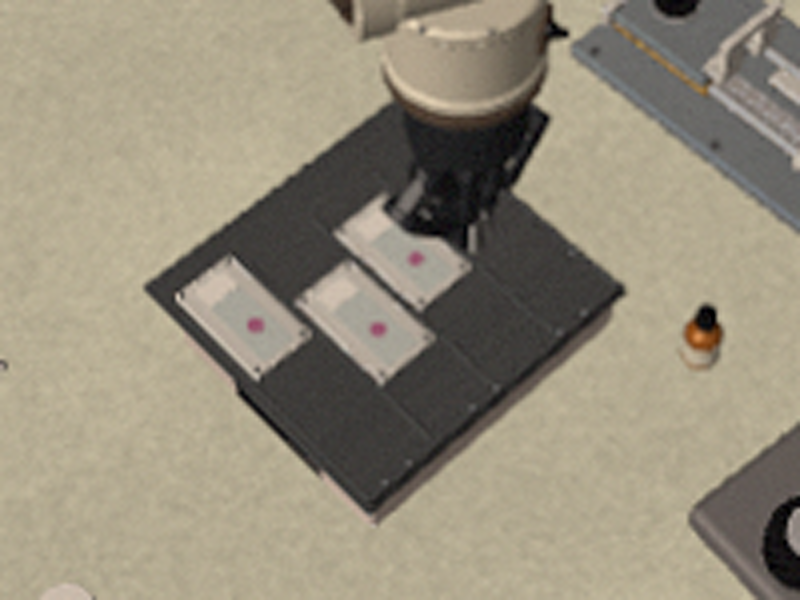

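The carriers are still in place and the tool is just behind carrier A. I'll descend.

Request:
send_rows --pt "-1 4 -4 -20 0 0 0.2" --pt "-1 0 0 -30 0 0 0" --pt "-1 0 0 -20 0 0 0" --pt "-1 0 0 -7 0 0 0" --pt "-1 0 0 -4 0 0 0" --pt "-1 0 0 0 0 0 0" --pt "-1 0 0 0 0 0 0"

```text
t: 11.0
tool_pos: [0.6197, -0.1324, 0.0677]
eef_rot: [3.141, -0.002, 0.107]
wrist_force: [-0.2, -0.5, 0.1]
gripper_width: 0.0002
finger_force: 0.0
```

Request:
send_rows --pt "-1 0 -1 -3 0 0 0" --pt "-1 0 0 -2.5 0 0 0" --pt "-1 0 0 0 0 0 0" --pt "-1 0 0 0 0 0 0"

```text
t: 11.4
tool_pos: [0.6192, -0.1335, 0.0607]
eef_rot: [-3.141, 0.0, 0.106]
wrist_force: [0.1, 0.0, 0.6]
gripper_width: 0.0
finger_force: 0.0
```

Request:
send_rows --pt "-1 -8 -0.8 1 0 0 0" --pt "-1 -13 -1.4 0 0 0 0" --pt "-1 -13 -1.4 0 0 0 0" --pt "-1 -13 -1.4 0 0 0 0" --pt "-1 -13 -1.4 0 0 0 0" --pt "-1 -13 -1.4 0 0 0 0" --pt "-1 -13 -1.4 0 0 0 0" --pt "-1 -11 -1.2 0 0 0 0" --pt "-1 -7 -0.8 0 0 0 0" --pt "-1 0 0 0 0 0 0"

```text
t: 12.4
tool_pos: [0.5145, -0.1448, 0.0619]
eef_rot: [-3.142, -0.0, 0.106]
wrist_force: [-0.6, -0.2, -0.2]
gripper_width: 0.0001
finger_force: 0.0
```

Request:
send_rows --pt "-1 5 0.5 0 0 0 0" --pt "-1 0 0 30 0 0 0" --pt "-1 0 0 50 0 0 0" --pt "0.8 -30 0 50 0 0 0" --pt "0.8 -40 0 40 0 0 0" --pt "0.8 -30 0 10 0 0 0" --pt "0.8 0 0 0 0 0 0" --pt "0.8 0 0 0 0 0 0"

```text
t: 13.2
tool_pos: [0.4297, -0.1443, 0.2305]
eef_rot: [3.141, -0.001, 0.106]
wrist_force: [0.7, -0.2, 0.2]
gripper_width: 0.0723
finger_force: 0.0
```

```bash
python3 - <<'E'
from h import *
print(env.get_obs()["tool_pos"])
snap("wrist","w4",s=1.42)
E
```

```text
[ 0.42966533 -0.14428751  0.2304713 ]
```

View pics/w4.png

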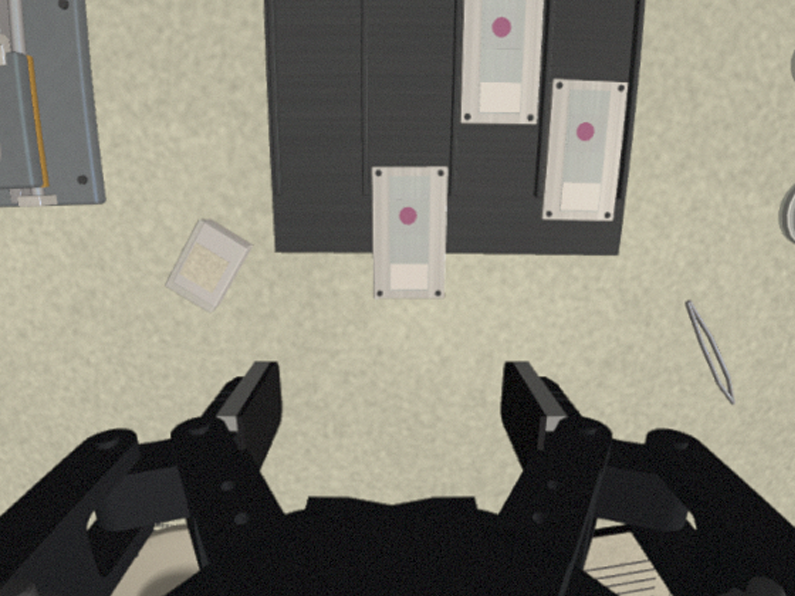

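Carrier A now overhangs the lip: its corners are (373,167) and (445,298), and the lip is at row ~253.

```bash
python3 - <<'E'
from h import *
f=lambda u,z:px2w("wrist",np.array(u)/1.42,z)
a=f((275,252),.06);b=f((618,255),.06);m=(a+b)/2;d=a-b;yaw=np.arctan2(d[1],d[0])-np.pi/2
print("lip",m,yaw)
C=np.array([[np.cos(yaw),np.sin(yaw)],[-np.sin(yaw),np.cos(yaw)]])
for q in ([(373,167),(447,167),(445,298),(374,298)],[(553,79),(628,83),(614,221),(542,218)]):
    P=np.array([f(u,.065) for u in q]);c=P.mean(0);e=(P[0]+P[1]-P[2]-P[3])/2
    print("c",c.round(4),np.linalg.norm(e).round(4),np.arctan2(e[1],e[0]).round(3),(C@(c-m)[:2]).round(4))
E
```

```text
lip [ 0.44650697 -0.18325688  0.06      ] 0.10041438983944628
c [ 0.4569 -0.1548  0.065 ] 0.0889 0.114 [0.0132 0.0273]
c [ 0.524  -0.2628  0.065 ] 0.0885 0.103 [ 0.0691 -0.0869]
```

Request:
send_rows --pt "0.8 -1 -13.5 -20 0 0 0" --pt "0.8 0 0 -40 0 0 0" --pt "0.8 0 0 -40 0 0 0" --pt "0.8 0 0 -40 0 0 0" --pt "0.8 0 0 -30 0 0 0" --pt "0.8 0 0 -15 0 0 0" --pt "0.8 0 0 -5 0 0 0" --pt "0.8 0 0 0 0 0 0" --pt "0.8 0 0 0 0 0 0"

```text
t: 14.15
tool_pos: [0.4288, -0.1578, 0.0406]
eef_rot: [3.141, -0.001, 0.107]
wrist_force: [0.5, 0.6, 0.1]
gripper_width: 0.0766
finger_force: 0.0
```

Request:
send_rows --pt "-1 0 0 0 0 0 0" --pt "-1 0 0 0 0 0 0" --pt "-1 0 0 0 0 0 0" --pt "-1 0 0 0 0 0 0" --pt "-1 0 0 0 0 0 0" --pt "-1 0 0 0 0 0 0" --grip_force 60

```text
t: 14.75
tool_pos: [0.4286, -0.1579, 0.0409]
eef_rot: [3.141, -0.001, 0.106]
wrist_force: [-1.2, 1.4, 5.7]
gripper_width: 0.0486
finger_force: 60.5
```

Request:
send_rows --pt "-1 0 0 5 0 0 0" --pt "-1 0 0 15 0 0 0" --pt "-1 0 0 30 0 0 0" --pt "-1 0 0 30 0 0 0" --pt "-1 10 15 20 0 0 0" --pt "-1 20 35 0 0 0 0" --pt "-1 20 35 0 0 0 0" --pt "-1 20 35 0 0 0 0" --pt "-1 20 35 0 0 0 0" --pt "-1 20 35 0 0 0 0"

```text
t: 15.75
tool_pos: [0.5387, 0.034, 0.1406]
eef_rot: [3.142, -0.001, 0.106]
wrist_force: [1.0, -1.4, 0.2]
gripper_width: 0.0484
finger_force: 61.9
```

Request:
send_rows --pt "-1 20 35 0 0 0 0" --pt "-1 20 35 0 0 0 0" --pt "-1 20 35 0 0 0 0" --pt "-1 15 30 0 0 0 0" --pt "-1 10 15 0 0 0 0" --pt "-1 0 0 0 0 0 0" --pt "-1 0 0 0 0 0 0"

```text
t: 16.45
tool_pos: [0.6229, 0.1823, 0.14]
eef_rot: [3.141, 0.0, 0.107]
wrist_force: [-0.1, 0.0, -2.2]
gripper_width: 0.0485
finger_force: 61.9
```

```bash
python3 - <<'E'
from h import *
o=env.get_obs();print(o["tool_pos"],o["eef_rot"],o["gripper_width"])
snap("wrist","w5",s=1.42)
E
```

```text
[0.62287588 0.18230073 0.13997398] [3.14149384e+00 4.74935680e-04 1.07001618e-01] 0.04848363912230958
```

View pics/w5.png

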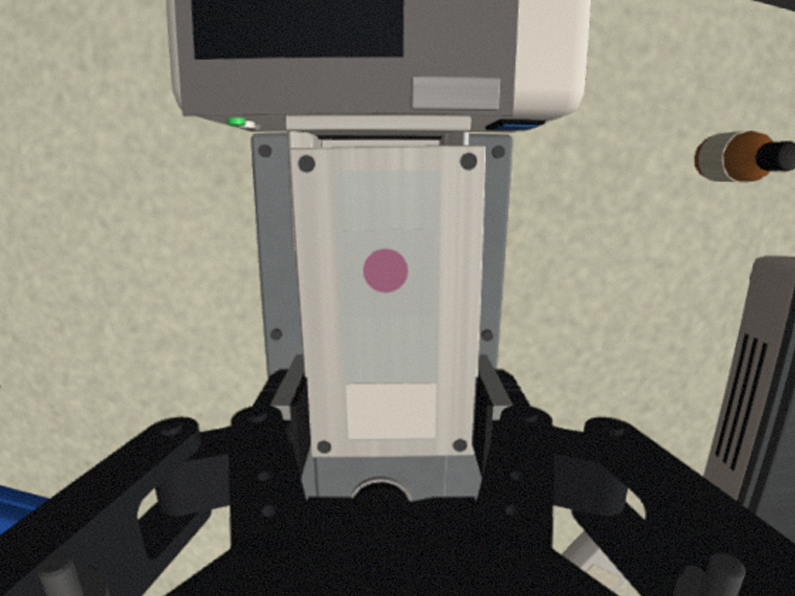

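The carrier is held straight, with its rear corners at (290,147) and (485,147). Checking its pose and tilt.

```bash
python3 - <<'E'
from h import *
f=lambda u,z:px2w("wrist",np.array(u)/1.42,z)
q=[(290,147),(485,147),(475,456),(312,458)]
P=np.array([f(u,.164) for u in q]);print(P,np.linalg.norm(P[0]-P[1]),np.linalg.norm(P[2]-P[3]));c=P.mean(0);e=(P[0]+P[1]-P[2]-P[3])/2
R=np.array([[np.cos(.102),np.sin(.102)],[-np.sin(.102),np.cos(.102)]])
print(c,np.linalg.norm(e),np.arctan2(e[1],e[0]),"l",R@(c[:2]-[.591,.184]))
E
```

```text
[[0.69311751 0.21388889 0.164     ]
 [0.69828904 0.16555459 0.164     ]
 [0.61032409 0.15411441 0.164     ]
 [0.60433651 0.20306786 0.164     ]] 0.048610180252468674 0.04931826305996583
[0.65151679 0.18415644 0.164     ] 0.08907116687852122 0.1252905801415262 l [ 0.06021818 -0.00600639]
```

Request:
send_rows --pt "-1 5 6 0 0 0 -0.4" --pt "-1 0 0 -20 0 0 0" --pt "-1 0 0 -25 0 0 0" --pt "-1 0 0 -20 0 0 0" --pt "-1 0 0 -15 0 0 0" --pt "-1 0 0 -10 0 0 0" --pt "-1 0 0 -8 0 0 0" --pt "-1 0 0 -5 0 0 0" --pt "-1 0 0 -3 0 0 0" --pt "-1 0 0 0 0 0 0"

```text
t: 17.5
tool_pos: [0.6282, 0.1884, 0.0341]
eef_rot: [-3.141, -0.0, 0.099]
wrist_force: [0.2, 0.2, -0.7]
gripper_width: 0.0484
finger_force: 61.7
```

Request:
send_rows --pt "-1 0 0 -1.5 0 0 0" --pt "-1 0 0 -1 0 0 0" --pt "-1 0 0 0 0 0 0"

```text
t: 17.8
tool_pos: [0.6282, 0.1884, 0.0316]
eef_rot: [-3.141, -0.0, 0.099]
wrist_force: [0.2, 0.9, -0.3]
gripper_width: 0.0483
finger_force: 61.7
```

Request:
send_rows --pt "0.3 0 0 0 0 0 0" --pt "0.5 0 0 0 0 0 0" --pt "0.5 0 0 0 0 0 0" --pt "0.5 0 0 20 0 0 0" --pt "0.5 0 0 40 0 0 0" --pt "0.5 -20 0 50 0 0 0" --pt "0.5 -30 0 40 0 0 0" --pt "0.5 -30 0 10 0 0 0" --pt "0.5 0 0 0 0 0 0"

```text
t: 18.7
tool_pos: [0.5479, 0.1888, 0.191]
eef_rot: [-3.141, -0.004, 0.1]
wrist_force: [1.6, -0.8, -0.0]
gripper_width: 0.0645
finger_force: 0.0
```

```bash
python3 - <<'E'
from h import *
o=env.get_obs();print(o["tool_pos"],o["eef_rot"],o["gripper_width"])
snap("wrist","w6",s=1.42)
for c in("wrist","scene"):
  if c=="scene": env.get_image(c)
  for r in env.spot_in(c,"carrier1_c"): print(c,r["p"],np.round(r["position"]),px2w(c,r["position"],.055 if c=="wrist" else .065))
E
```

```text
[0.54791077 0.18877655 0.19103169] [-3.14090679 -0.00388273  0.10028316] 0.06454644197734481
scene 0.95 [210. 250.] [ 0.53043411 -0.26583012  0.065     ]
```

View pics/w6.png

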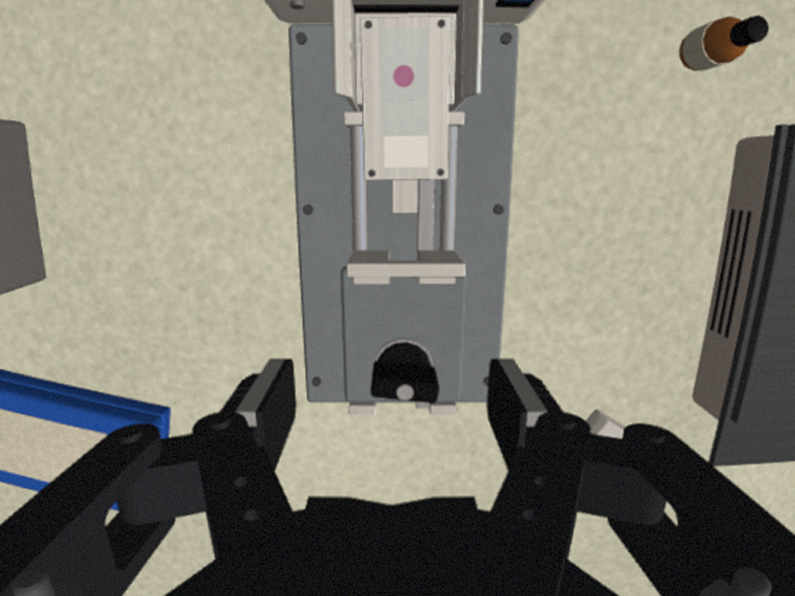

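Carrier A lies centred between the guides, rear at row ~15. Next is carrier B.

Request:
send_rows --pt "-1 5 -20 0 0 0 0.4" --pt "-1 12 -45 0 0 0 0" --pt "-1 12 -45 0 0 0 0" --pt "-1 12 -45 0 0 0 0" --pt "-1 12 -45 0 0 0 0" --pt "-1 12 -45 0 0 0 0" --pt "-1 12 -45 -10 0 0 0" --pt "-1 12 -45 -20 0 0 0" --pt "-1 11 -40 -20 0 0 0" --pt "-1 0 -4 -10 0 0 0"

```text
t: 19.9
tool_pos: [0.6493, -0.1947, 0.124]
eef_rot: [-3.14, 0.004, 0.103]
wrist_force: [0.4, 0.2, -0.9]
gripper_width: 0.0002
finger_force: 0.0
```

Request:
send_rows --pt "-1 0 0 0 0 0 0" --pt "-1 0 0 0 0 0 0"

```text
t: 20.1
tool_pos: [0.6495, -0.1894, 0.1279]
eef_rot: [-3.141, 0.001, 0.107]
wrist_force: [-0.8, 0.3, 0.5]
gripper_width: 0.0002
finger_force: 0.0
```

Request:
send_rows --pt "-1 0 0 -20 0 0 0" --pt "-1 0 0 -25 0 0 0" --pt "-1 0 0 -12 0 0 0" --pt "-1 0 0 -5 0 0 0" --pt "-1 0 0 -3 0 0 0" --pt "-1 0 0 -1 0 0 0" --pt "-1 0 0 0 0 0 0" --pt "-1 0 0 0 0 0 0"

```text
t: 20.9
tool_pos: [0.6497, -0.1901, 0.0629]
eef_rot: [3.141, -0.001, 0.106]
wrist_force: [0.1, 0.2, 0.2]
gripper_width: -0.0003
finger_force: 0.0
```

Request:
send_rows --pt "-1 -7 -0.7 -0.8 0 0 0" --pt "-1 -13 -1.4 0 0 0 0" --pt "-1 -13 -1.4 0 0 0 0" --pt "-1 -13 -1.4 0 0 0 0" --pt "-1 -13 -1.4 0 0 0 0" --pt "-1 -13 -1.4 0 0 0 0" --pt "-1 -13 -1.4 0 0 0 0" --pt "-1 -13 -1.4 0 0 0 0" --pt "-1 -13 -1.4 0 0 0 0" --pt "-1 -12 -1.3 0 0 0 0"

```text
t: 21.9
tool_pos: [0.5253, -0.2034, 0.0615]
eef_rot: [-3.142, -0.0, 0.106]
wrist_force: [0.3, 1.4, -0.5]
gripper_width: -0.0
finger_force: 0.1
```

Request:
send_rows --pt "-1 -7 -0.7 0 0 0 0" --pt "-1 -2 0 0 0 0 0" --pt "-1 0 0 0 0 0 0"

```text
t: 22.2
tool_pos: [0.5174, -0.204, 0.0616]
eef_rot: [3.142, -0.0, 0.106]
wrist_force: [0.6, 0.4, -1.0]
gripper_width: 0.0001
finger_force: 0.0
```

Request:
send_rows --pt "-1 5 0.5 0 0 0 0" --pt "-1 0 0 30 0 0 0" --pt "-1 0 0 50 0 0 0" --pt "0.8 -30 0 50 0 0 0" --pt "0.8 -40 0 40 0 0 0" --pt "0.8 -20 -4 0 0 0 0" --pt "0.8 0 0 0 0 0 0" --pt "0.8 0 0 0 0 0 0"

```text
t: 23.0
tool_pos: [0.4418, -0.2075, 0.2197]
eef_rot: [3.142, -0.001, 0.106]
wrist_force: [0.2, -0.5, 0.2]
gripper_width: 0.0723
finger_force: 0.0
```

```bash
python3 - <<'E'
from h import *
print(env.get_obs()["tool_pos"])
snap("wrist","w7",s=1.42)
E
```

```text
[ 0.44180098 -0.20750063  0.21973725]
```

View pics/w7.png

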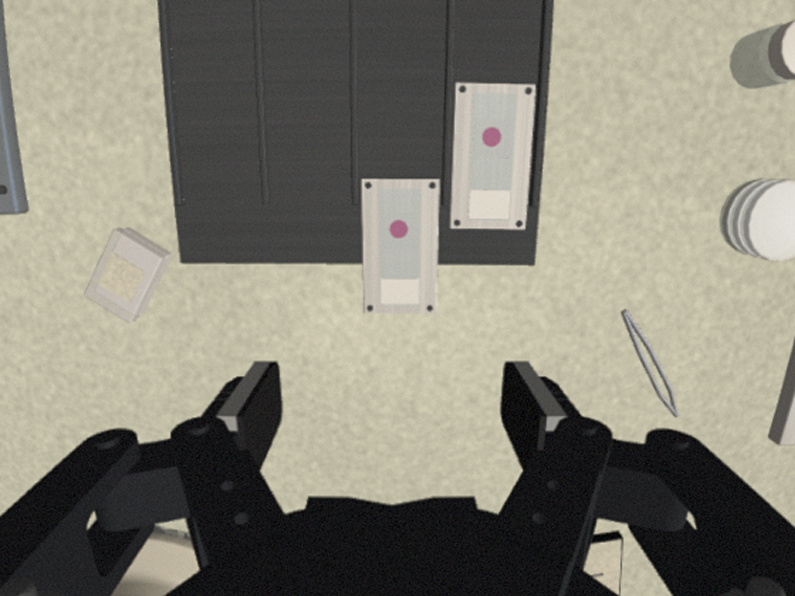

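Carrier B overhangs the lip: corners (361,179), (439,179), (437,313), (363,313), lip at row 264. Carrier C is still in its lane.

```bash
python3 - <<'E'
from h import *
f=lambda u,z:px2w("wrist",np.array(u)/1.42,z)
a=f((181,263),.06);b=f((535,265),.06);m=(a+b)/2;d=a-b;yaw=np.arctan2(d[1],d[0])-np.pi/2
print("lip",m,yaw)
C=np.array([[np.cos(yaw),np.sin(yaw)],[-np.sin(yaw),np.cos(yaw)]])
for q in ([(361,179),(439,179),(437,313),(363,313)],[(455,83),(537,84),(526,230),(450,228)]):
    P=np.array([f(u,.065) for u in q]);c=P.mean(0);e=(P[0]+P[1]-P[2]-P[3])/2
    print("c",c.round(4),np.linalg.norm(e).round(4),np.arctan2(e[1],e[0]).round(3),(C@(c-m)[:2]).round(4))
E
```

```text
lip [ 0.44647989 -0.18433413  0.06      ] 0.10084907642242391
c [ 0.4607 -0.212   0.065 ] 0.0891 0.112 [ 0.0114 -0.029 ]
c [ 0.5241 -0.2634  0.065 ] 0.0892 0.099 [ 0.0693 -0.0865]
```

Request:
send_rows --pt "0.8 -8 -7.4 -20 0 0 0" --pt "0.8 0 0 -40 0 0 0" --pt "0.8 0 0 -40 0 0 0" --pt "0.8 0 0 -40 0 0 0" --pt "0.8 0 0 -24 0 0 0" --pt "0.8 0 0 -10 0 0 0" --pt "0.8 0 0 -5 0 0 0" --pt "0.8 0 0 0 0 0 0" --pt "0.8 0 0 0 0 0 0"

```text
t: 23.95
tool_pos: [0.434, -0.2152, 0.0417]
eef_rot: [3.141, -0.001, 0.107]
wrist_force: [0.4, 0.7, -0.4]
gripper_width: 0.0772
finger_force: 0.0
```

Request:
send_rows --pt "-1 0 0 0 0 0 0" --pt "-1 0 0 0 0 0 0" --pt "-1 0 0 0 0 0 0" --pt "-1 0 0 0 0 0 0" --pt "-1 0 0 0 0 0 0" --pt "-1 0 0 0 0 0 0"

```text
t: 24.55
tool_pos: [0.4337, -0.2151, 0.0415]
eef_rot: [3.141, -0.001, 0.106]
wrist_force: [-0.8, 1.0, 7.1]
gripper_width: 0.0484
finger_force: 60.5
```

Request:
send_rows --pt "-1 0 0 5 0 0 0" --pt "-1 0 0 15 0 0 0" --pt "-1 0 0 30 0 0 0" --pt "-1 0 0 30 0 0 0" --pt "-1 10 15 20 0 0 0" --pt "-1 17 35 0 0 0 0" --pt "-1 17 36 0 0 0 0" --pt "-1 17 36 0 0 0 0" --pt "-1 17 36 0 0 0 0" --pt "-1 17 36 0 0 0 0"

```text
t: 25.55
tool_pos: [0.5288, -0.0193, 0.1412]
eef_rot: [3.141, -0.001, 0.106]
wrist_force: [1.3, 0.5, -0.2]
gripper_width: 0.0488
finger_force: 61.9
```

Request:
send_rows --pt "-1 17 36 0 0 0 -0.4" --pt "-1 17 36 0 0 0 0" --pt "-1 17 36 0 0 0 0" --pt "-1 17 36 0 0 0 0" --pt "-1 17 36 0 0 0 0" --pt "-1 15 29 0 0 0 0" --pt "-1 0 0 0 0 0 0" --pt "-1 0 0 0 0 0 0"

```text
t: 26.35
tool_pos: [0.6282, 0.1886, 0.1405]
eef_rot: [3.141, 0.001, 0.101]
wrist_force: [-0.2, 0.3, -0.8]
gripper_width: 0.0481
finger_force: 61.9
```

Request:
send_rows --pt "-1 0 0 -20 0 0 0" --pt "-1 0 0 -25 0 0 0" --pt "-1 0 0 -20 0 0 0" --pt "-1 0 0 -15 0 0 0" --pt "-1 0 0 -10 0 0 0" --pt "-1 0 0 -6 0 0 0" --pt "-1 0 0 -4 0 0 0" --pt "-1 0 0 -1 0 0 0" --pt "-1 0 0 0 0 0 0"

```text
t: 27.25
tool_pos: [0.6314, 0.1895, 0.0467]
eef_rot: [-3.139, -0.01, 0.1]
wrist_force: [-12.5, 3.7, 58.6]
gripper_width: 0.0484
finger_force: 84.3
```

Request:
send_rows --pt "-1 0 0 -1 0 0 0" --pt "-1 0 0 0 0 0 0"

```text
t: 27.45
tool_pos: [0.6314, 0.1895, 0.0464]
eef_rot: [-3.139, -0.011, 0.1]
wrist_force: [-16.9, 3.3, 66.7]
gripper_width: 0.0481
finger_force: 87.3
```

Request:
send_rows --pt "-1 0 0 10 0 0 0" --pt "-1 0 0 30 0 0 0" --pt "-1 0 0 40 0 0 0" --pt "-1 0 0 20 0 0 0" --pt "-1 0 0 0 0 0 0" --pt "-1 0 0 0 0 0 0"

```text
t: 28.05
tool_pos: [0.6284, 0.1879, 0.139]
eef_rot: [-3.141, -0.001, 0.099]
wrist_force: [0.1, 0.3, -0.8]
gripper_width: 0.0481
finger_force: 62.0
```

```bash
python3 - <<'E'
from h import *
o=env.get_obs();print(o["tool_pos"],o["gripper_width"])
w=env.get_image("wrist"); s=env.get_image("side")
c=w2px("side",[[.63,.19,.1]])[0].astype(int);print(c)
x0,y0=c[0]-50,c[1]-45
sc=cv2.resize(s[max(y0,0):y0+105,x0:x0+140],(560,420),interpolation=cv2.INTER_CUBIC)
out=np.vstack([np.hstack([cv2.resize(w,(400,300)),cv2.resize(sc,(400,300))]),np.hstack([cv2.resize(w[80:340,170:400],(345,300)), np.zeros((300,455,3),np.uint8)])])
# use right-lower for scene crop
s2=env.get_image("scene");c=w2px("scene",[[.63,.19,.1]])[0].astype(int)
out[300:,345:]=cv2.resize(s2[c[1]-40:c[1]+40,c[0]-60:c[0]+60],(455,300),interpolation=cv2.INTER_CUBIC)
cv2.imwrite('pics/w8.png',out[:,:,::-1]); cv2.imwrite('pics/w8raw.png',w[:,:,::-1])
E
```

```text
[0.62842958 0.18791745 0.13901482] 0.04811897202907518
[294 153]
```

View pics/w8.png

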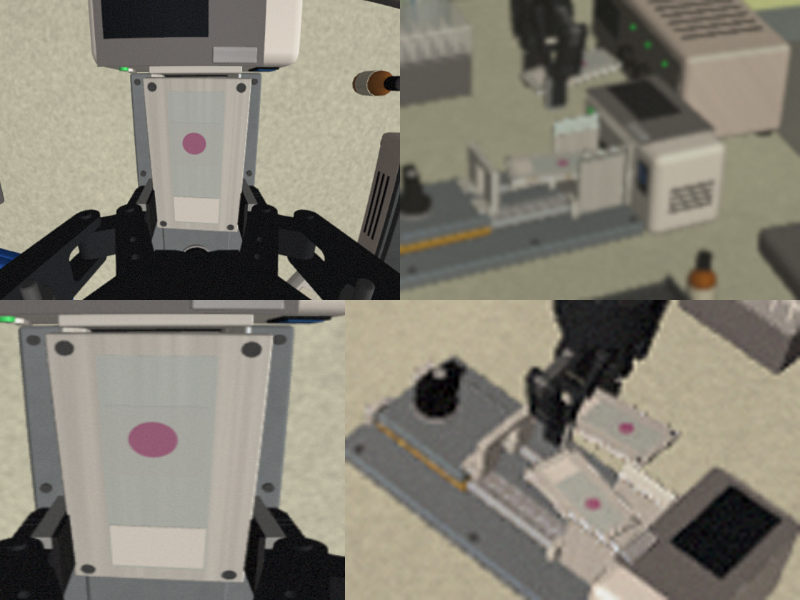

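Scene crop: carrier A on the bed at (585,495) looks shifted or tilted, so it has probably been knocked. I'll move aside to look at it.

Request:
send_rows --pt "-1 -10 -20 20 0 0 0" --pt "-1 -15 -35 20 0 0 0" --pt "-1 -15 -35 10 0 0 0" --pt "-1 -10 -30 0 0 0 0" --pt "-1 0 0 0 0 0 0" --pt "-1 0 0 0 0 0 0"

```text
t: 28.8
tool_pos: [0.5781, 0.0678, 0.1881]
eef_rot: [-3.141, 0.001, 0.098]
wrist_force: [0.7, 0.2, -0.2]
gripper_width: 0.0483
finger_force: 62.1
```

```bash
python3 - <<'E'
from h import *
o=env.get_obs();print(o["tool_pos"],o["gripper_width"])
w=env.get_image("wrist"); s=env.get_image("side"); s2=env.get_image("scene")
a=w2px("wrist",[[.65,.19,.055]])[0];print(a)
for n,i in(("w9w",w),("w9s",s),("w9c",s2)): cv2.imwrite('pics/'+n+'.png',i[:,:,::-1])
x0=int(min(max(a[0]-115,0),330));y0=int(min(max(a[1]-130,0),180))
print(x0,y0)
L=cv2.resize(w[y0:y0+240,x0:x0+160],(400,600),interpolation=cv2.INTER_CUBIC)
def cr(im,cam):
    c=w2px(cam,[[.65,.19,.06]])[0].astype(int);x=c[0]-40;y=c[1]-30;print(cam,x,y)
    return cv2.resize(im[y:y+60,x:x+80],(400,300),interpolation=cv2.INTER_CUBIC)
cv2.imwrite('pics/w9.png',np.hstack([L,np.vstack([cr(s,"side"),cr(s2,"scene")])])[:,:,::-1])
E
```

```text
[0.57813184 0.06775103 0.18811966] 0.04826138756596174
[138.75719635 102.11063171]
23 0
side 260 134
scene 317 165
```

View pics/w9.png

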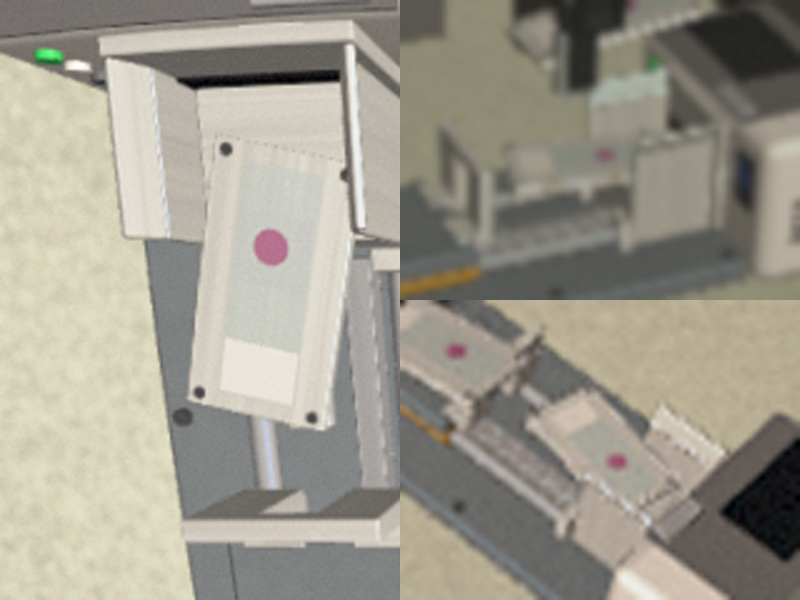

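Carrier A was knocked: its front end swung left, with corners (crop) at (222,137), (188,403) and (330,430). I'll compute its pose.

```bash
python3 - <<'E'
from h import *
f=lambda u,z:px2w("wrist",np.array([23+u[0]/2.5,u[1]/2.5]),z)
R=np.array([[np.cos(.102),np.sin(.102)],[-np.sin(.102),np.cos(.102)]])
l=lambda p:(R@(p[:2]-[.591,.184])).round(4)
P={n:f(u,.055) for n,u in dict(rl=(222,137),fl=(188,403),fr=(334,430),dot=(271,247),hrl=(226,149),hfl=(199,392),hfr=(312,418),tongue_face=(0,0)).items()}
for n,p in P.items(): print(n,p.round(4),l(p))
a=P["rl"]-P["fl"];b=P["hrl"]-P["hfl"];w=P["fl"]-P["fr"]
for v in(a,b):print(np.linalg.norm(v),np.arctan2(v[1],v[0]))
print(np.linalg.norm(w),np.arctan2(w[1],w[0])-np.pi/2)
fm=(P["fl"]+P["fr"])/2; d=a/np.linalg.norm(a); c=fm+.045*d;print("front mid",fm,"centre",c,l(c))
# check known: guide outline top-front-left
print(np.linalg.norm(P["hfl"]-P["hfr"]))
E
```

```text
rl [0.6859 0.2133 0.055 ] [0.0974 0.0195]
fl [0.5971 0.2266 0.055 ] [0.0104 0.0418]
fr [0.5924 0.174  0.055 ] [ 0.0003 -0.0101]
dot [0.6522 0.1963 0.055 ] [0.0621 0.006 ]
hrl [0.6822 0.2119 0.055 ] [0.0936 0.0184]
hfl [0.6013 0.2225 0.055 ] [0.0142 0.0372]
hfr [0.5959 0.1818 0.055 ] [ 0.0046 -0.0026]
tongue_face [0.7262 0.2922 0.055 ] [0.1456 0.0938]
0.08980919019712857 -0.1494582599375773
0.08159972282715626 -0.13012064323360217
0.05286186092520275 -0.08977784999909177
front mid [0.59472597 0.20031833 0.055     ] centre [0.6392243  0.19361772 0.055     ] [0.049  0.0047]
0.04099086636010299
```

Request:
send_rows --pt "-1 -5 -10 0 0 0 0.4" --pt "-1 -17 -33 0 0 0 0" --pt "-1 -17 -34 0 0 0 0" --pt "-1 -18 -34 0 0 0 0" --pt "-1 -18 -34 0 0 0 0" --pt "-1 -18 -34 0 0 0 0" --pt "-1 -18 -34 0 0 0 0" --pt "-1 -18 -34 -20 0 0 0" --pt "-1 -15 -34 -20 0 0 0" --pt "-1 0 0 0 0 0 0"

```text
t: 29.95
tool_pos: [0.4317, -0.2153, 0.1461]
eef_rot: [-3.14, 0.003, 0.104]
wrist_force: [0.6, 0.3, -0.4]
gripper_width: 0.0484
finger_force: 62.1
```

Request:
send_rows --pt "-1 0 0 0 0 0 0" --pt "-1 0 0 0 0 0 0"

```text
t: 30.15
tool_pos: [0.4347, -0.2124, 0.1491]
eef_rot: [3.141, -0.001, 0.107]
wrist_force: [0.2, 0.4, -0.6]
gripper_width: 0.0486
finger_force: 62.1
```

Request:
send_rows --pt "-1 -1 -2.7 -20 0 0 0" --pt "-1 0 0 -30 0 0 0" --pt "-1 0 0 -25 0 0 0" --pt "-1 0 0 -15 0 0 0" --pt "-1 0 0 -8 0 0 0" --pt "-1 0 0 -4 0 0 0" --pt "-1 0 0 -2 0 0 0" --pt "-1 0 0 0 0 0 0" --pt "-1 0 0 0 0 0 0"

```text
t: 31.05
tool_pos: [0.4337, -0.2157, 0.0453]
eef_rot: [3.141, -0.001, 0.107]
wrist_force: [-0.8, -0.0, -0.9]
gripper_width: 0.0482
finger_force: 62.1
```

Request:
send_rows --pt "-1 0 0 -2 0 0 0" --pt "-1 0 0 -1 0 0 0" --pt "-1 0 0 0 0 0 0" --pt "-1 0 0 0 0 0 0"

```text
t: 31.45
tool_pos: [0.4333, -0.2156, 0.0417]
eef_rot: [-3.141, -0.0, 0.106]
wrist_force: [-0.6, -0.5, -0.5]
gripper_width: 0.0482
finger_force: 62.1
```

Request:
send_rows --pt "-1 0 0 -1.5 0 0 0" --pt "-1 0 0 0 0 0 0" --pt "0.1 0 0 0 0 0 0" --pt "0.3 0 0 0 0 0 0" --pt "0.6 0 0 0 0 0 0" --pt "0.8 0 0 0 0 0 0" --pt "0.8 0 0 0 0 0 0" --pt "0.8 0 0 40 0 0 0" --pt "0.8 0 0 50 0 0 0" --pt "0.8 0 0 50 0 0 0"

```text
t: 32.45
tool_pos: [0.4329, -0.2152, 0.1818]
eef_rot: [-3.141, 0.001, 0.106]
wrist_force: [0.7, -1.4, -0.5]
gripper_width: 0.0765
finger_force: 0.0
```

```bash
cat >> h.py <<'E'
def plate(im,lip=(.4466,-.1835),yaw=.106,n=4):
    """carriers seen by the wrist camera: rectify to lip frame at z .065, 0.5 mm/px; col = 100..-100+ mm y, row = x 120..-60"""
    c,s=np.cos(yaw),np.sin(yaw)
    X,Y=np.meshgrid(np.arange(125,-125,-.5)/1e3,np.arange(200,-60,-.5)/1e3)
    W=np.stack([lip[0]+c*Y-s*X,lip[1]+s*Y+c*X,np.full_like(X,.065)],-1)
    p=w2px("wrist",W.reshape(-1,3)).reshape(X.shape+(2,)).astype(np.float32)
    return cv2.remap(im,p[...,0],p[...,1],cv2.INTER_LINEAR)
def carriers(im):
    r=plate(im);g=cv2.cvtColor(r,cv2.COLOR_RGB2GRAY);out=[]
    m=((g>110)*255).astype(np.uint8);m[398:]=0   # stop at lip (plus a mm)
    m=cv2.morphologyEx(m,cv2.MORPH_OPEN,np.ones((5,5)))
    for q in cv2.findContours(m,cv2.RETR_EXTERNAL,cv2.CHAIN_APPROX_NONE)[0]:
        x,y,w,h=cv2.boundingRect(q)
        if 80<w<140 and h>40: 
            rr=cv2.minAreaRect(q); out.append(dict(yl=125-(x+w/2)/2,rear=200-y/2,front=200-(y+h)/2,w=w/2,rect=np.round(cv2.boxPoints(rr)*[-.5,-.5]+[125,200],1).tolist()))
    return r,out
E
python3 - <<'E'
from h import *
im=env.get_image("wrist");cv2.imwrite('pics/w10.png',im[:,:,::-1])
print(env.get_obs()["tool_pos"])
r,o=carriers(im);cv2.imwrite('pics/w10r.png',r[:,:,::-1])
for k in o:print(k)
E
```

```text
[ 0.43504768 -0.21670334  0.1902905 ]
{'yl': -34.5, 'rear': 58.5, 'front': 1.0, 'w': 52.0, 'rect': [[-8.5, 58.5], [-60.0, 58.5], [-60.0, 1.5], [-8.5, 1.5]]}
{'yl': -92.25, 'rear': 119.0, 'front': 25.5, 'w': 52.5, 'rect': [[-66.0, 119.0], [-118.0, 119.0], [-118.0, 26.0], [-66.0, 26.0]]}
```

Request:
send_rows --pt "0.8 10 20 0 0 0 0" --pt "0.8 20 45 0 0 0 0" --pt "0.8 20 45 0 0 0 -2" --pt "0.8 20 45 0 0 0 -3" --pt "0.8 20 45 0 0 0 -3" --pt "0.8 20 45 0 0 0 -3" --pt "0.8 20 45 0 0 0 -3" --pt "0.8 20 45 0 0 0 0" --pt "0.8 20 45 0 0 0 0" --pt "0.8 7 36 0 0 0 0"

```text
t: 33.5
tool_pos: [0.6112, 0.2031, 0.1795]
eef_rot: [-3.141, 0.0, -0.137]
wrist_force: [1.3, -0.5, -0.1]
gripper_width: 0.077
finger_force: 0.0
```

Request:
send_rows --pt "0.8 0 0 0 0 0 0" --pt "0.8 0 0 0 0 0 0" --pt "0.8 0 0 0 0 0 0"

```text
t: 33.8
tool_pos: [0.6102, 0.1997, 0.1801]
eef_rot: [3.141, 0.0, -0.138]
wrist_force: [-0.3, -0.0, 0.2]
gripper_width: 0.0765
finger_force: 0.0
```

```bash
cat >> h.py <<'E'
def bed(im,z,cam="wrist"):
    """rectify to loader frame at height z, 0.25 mm/px; col: y_l 60..-60, row: x_l 125..-10"""
    c,s=np.cos(.102),np.sin(.102)
    X,Y=np.meshgrid(np.arange(60,-60,-.25)/1e3,np.arange(125,-10,-.25)/1e3)
    W=np.stack([.591+c*Y-s*X,.184+s*Y+c*X,np.full_like(X,z)],-1)
    p=w2px(cam,W.reshape(-1,3)).reshape(X.shape+(2,)).astype(np.float32)
    return cv2.remap(im,p[...,0],p[...,1],cv2.INTER_LINEAR)
def purple(r):
    h=cv2.cvtColor(r,cv2.COLOR_RGB2HSV);m=((h[...,0]>140)&(h[...,0]<178)&(h[...,1]>70)).astype(np.uint8)
    n,_,st,ce=cv2.connectedComponentsWithStats(m)
    return [(st[i,4],ce[i]) for i in range(1,n) if st[i,4]>100]
E
python3 - <<'E'
from h import *
o=env.get_obs();print(o["tool_pos"],o["eef_rot"])
im=env.get_image("wrist");cv2.imwrite('pics/w11.png',im[:,:,::-1])
r=bed(im,.055);cv2.imwrite('pics/w11r.png',r[:,:,::-1])
for a,c in purple(r):print(a,"x_l",125-c[1]/4,"y_l",60-c[0]/4)
E
```

```text
[0.61019768 0.1997071  0.18008078] [ 3.14143460e+00  1.22426247e-04 -1.38373827e-01]
1484 x_l 62.42890835579515 y_l 5.033187331536389
```

Request:
send_rows --pt "0.8 2 -0.5 -20 0 0 0" --pt "0.8 0 0 -40 0 0 0" --pt "0.8 0 0 -40 0 0 0" --pt "0.8 0 0 -25 0 0 0" --pt "0.8 0 0 -12 0 0 0" --pt "0.8 0 0 -8 0 0 0" --pt "0.8 0 0 -4 0 0 0" --pt "0.8 0 0 0 0 0 0" --pt "0.8 0 0 0 0 0 0"

```text
t: 34.75
tool_pos: [0.6128, 0.2, 0.0323]
eef_rot: [-3.141, -0.001, -0.138]
wrist_force: [-0.4, 0.4, -0.5]
gripper_width: 0.0771
finger_force: 0.0
```

Request:
send_rows --pt "-1 0 0 0 0 0 0" --pt "-1 0 0 0 0 0 0" --pt "-1 0 0 0 0 0 0" --pt "-1 0 0 0 0 0 0" --pt "-1 0 0 0 0 0 0" --pt "-1 0 0 0 0 0 0"

```text
t: 35.35
tool_pos: [0.6127, 0.2001, 0.032]
eef_rot: [-3.141, -0.001, -0.138]
wrist_force: [-0.3, -0.4, 5.4]
gripper_width: 0.0485
finger_force: 61.3
```

Request:
send_rows --pt "-1 0 0 5 0 0 0" --pt "-1 0 0 15 0 0 0" --pt "-1 0 0 30 0 0 0" --pt "-1 0 0 30 0 0 0" --pt "-1 0 0 10 0 0 0" --pt "-1 4 -3 0 0 0 4.7" --pt "-1 6 -4.5 0 0 0 4.7" --pt "-1 5 -4 0 0 0 4.3" --pt "-1 0 0 0 0 0 0" --pt "-1 0 0 0 0 0 0"

```text
t: 36.35
tool_pos: [0.6271, 0.1885, 0.1212]
eef_rot: [-3.141, 0.0, 0.099]
wrist_force: [-1.1, -0.2, -0.1]
gripper_width: 0.048
finger_force: 61.9
```

```bash
python3 - <<'E'
from h import *
o=env.get_obs();print(o["tool_pos"],o["eef_rot"])
im=env.get_image("wrist");cv2.imwrite('pics/w12.png',im[:,:,::-1])
z=o["tool_pos"][2]+.024
r=bed(im,z);cv2.imwrite('pics/w12r.png',r[:,:,::-1])
for a,c in purple(r):print(a,"x_l",125-c[1]/4,"y_l",60-c[0]/4)
r=bed(cv2.imread('pics/w5.png')[:,:,::-1],.164) if 0 else None
E
```

```text
[0.62712094 0.18849566 0.12121183] [-3.14142898e+00  1.95960979e-04  9.86835919e-02]
1614 x_l 76.82744733581166 y_l 1.2733890954151192
```

Request:
send_rows --pt "-1 1 -0.7 -20 0 0 0" --pt "-1 0 0 -25 0 0 0" --pt "-1 0 0 -20 0 0 0" --pt "-1 0 0 -10 0 0 0" --pt "-1 0 0 -6 0 0 0" --pt "-1 0 0 -4 0 0 0" --pt "-1 0 0 -2 0 0 0" --pt "-1 0 0 0 0 0 0" --pt "-1 0 0 0 0 0 0"

```text
t: 37.3
tool_pos: [0.6286, 0.1878, 0.0348]
eef_rot: [-3.141, -0.001, 0.101]
wrist_force: [0.6, -0.2, -0.7]
gripper_width: 0.0481
finger_force: 61.9
```

Request:
send_rows --pt "-1 0 0 -2 0 0 0" --pt "-1 0 0 0 0 0 0" --pt "0.1 0 0 0 0 0 0" --pt "0.4 0 0 0 0 0 0" --pt "0.5 0 0 0 0 0 0" --pt "0.5 0 0 20 0 0 0" --pt "0.5 0 0 40 0 0 0" --pt "0.5 -20 0 50 0 0 0" --pt "0.5 -30 0 40 0 0 0" --pt "0.5 -10 0 0 0 0 0"

```text
t: 38.3
tool_pos: [0.5698, 0.1883, 0.1848]
eef_rot: [-3.141, -0.008, 0.102]
wrist_force: [1.3, -0.1, 0.7]
gripper_width: 0.0642
finger_force: 0.0
```

Request:
send_rows --pt "0.5 0 0 0 0 0 0" --pt "0.5 0 0 0 0 0 0"

```text
t: 38.5
tool_pos: [0.5698, 0.1877, 0.1778]
eef_rot: [3.142, 0.001, 0.101]
wrist_force: [0.3, -0.4, -0.2]
gripper_width: 0.0643
finger_force: 0.0
```

```bash
cat >> h.py <<'E'
def bedcheck(z,name):
    o=env.get_obs();print(o["tool_pos"])
    im=env.get_image("wrist");cv2.imwrite('pics/%s.png'%name,im[:,:,::-1])
    r=bed(im,z);cv2.imwrite('pics/%sr.png'%name,r[:,:,::-1])
    for a,c in purple(r):print("dot",a,"x_l",125-c[1]/4,"y_l",60-c[0]/4)
    # long edges in the uncovered front part, sub-profile at several x_l
    g=cv2.GaussianBlur(cv2.cvtColor(r,cv2.COLOR_RGB2GRAY),(5,5),0).astype(float)
    for xl in (30,40,50,58):
        row=g[int((125-xl)*4)-4:int((125-xl)*4)+4].mean(0);d=np.gradient(row)
        L=np.argmax(d[80:200])+80;Rr=np.argmin(d[280:400])+280
        print("x_l",xl,"edges",60-L/4,60-Rr/4)
    col=g[:,220:260].mean(1);d=np.gradient(col);k=np.argmin(d[340:])+340;print("front edge",125-k/4)
E
python3 -c "
from h import *
bedcheck(.055,'w13')"
```

```text
[0.56975848 0.18771737 0.17780406]
dot 1472 x_l 77.4563519021739 y_l 0.5509510869565233
x_l 30 edges 23.5 -30.0
x_l 40 edges 23.25 -30.25
x_l 50 edges 23.25 -29.75
x_l 58 edges 35.0 -34.25
front edge 2.25
```

Request:
send_rows --pt "0.8 -5 -20 10 0 0 0.3" --pt "0.8 -15 -45 10 0 0 0" --pt "0.8 -15 -45 10 0 0 0" --pt "0.8 -15 -45 10 0 0 0" --pt "0.8 -15 -45 0 0 0 0" --pt "0.8 -15 -45 0 0 0 0" --pt "0.8 -15 -45 0 0 0 0" --pt "0.8 -15 -45 0 0 0 0" --pt "0.8 -15 -45 0 0 0 0" --pt "0.8 -3 -14 0 0 0 0"

```text
t: 39.55
tool_pos: [0.4405, -0.2099, 0.2174]
eef_rot: [-3.141, 0.002, 0.103]
wrist_force: [-0.3, 0.8, 0.2]
gripper_width: 0.0768
finger_force: 0.0
```

Request:
send_rows --pt "0.8 0 0 0 0 0 0" --pt "0.8 0 0 0 0 0 0" --pt "0.8 0 0 0 0 0 0"

```text
t: 39.85
tool_pos: [0.4422, -0.2052, 0.2181]
eef_rot: [-3.141, 0.0, 0.108]
wrist_force: [0.3, -0.5, 0.7]
gripper_width: 0.0768
finger_force: 0.0
```

```bash
python3 - <<'E'
from h import *
print(env.get_obs()["tool_pos"])
im=env.get_image("wrist");cv2.imwrite('pics/w14.png',im[:,:,::-1])
r,o=carriers(im)
for k in o:print(k)
for a,c in purple(r):print("dot xl",200-c[1]/2,"yl",125-c[0]/2)
E
```

```text
[ 0.44223565 -0.20521366  0.21814797]
{'yl': -31.75, 'rear': 55.5, 'front': 1.0, 'w': 50.5, 'rect': [[-6.5, 1.5], [-6.5, 55.5], [-56.5, 55.5], [-56.5, 1.5]]}
{'yl': -87.5, 'rear': 114.0, 'front': 23.5, 'w': 51.0, 'rect': [[-61.8, 24.3], [-62.6, 114.2], [-112.7, 113.8], [-112.0, 23.9]]}
dot xl 81.8733153638814 yl -86.44743935309972
dot xl 23.64560439560441 yl -30.09615384615384
```

Request:
send_rows --pt "0.8 -8 -10 -20 0 0 0" --pt "0.8 0 0 -40 0 0 0" --pt "0.8 0 0 -40 0 0 0" --pt "0.8 0 0 -40 0 0 0" --pt "0.8 0 0 -22 0 0 0" --pt "0.8 0 0 -10 0 0 0" --pt "0.8 0 0 -5 0 0 0" --pt "0.8 0 0 0 0 0 0" --pt "0.8 0 0 0 0 0 0"

```text
t: 40.8
tool_pos: [0.4344, -0.2165, 0.0427]
eef_rot: [3.141, -0.001, 0.107]
wrist_force: [0.1, -0.6, 0.7]
gripper_width: 0.0769
finger_force: 0.0
```

Request:
send_rows --pt "-1 0 0 0 0 0 0" --pt "-1 0 0 0 0 0 0" --pt "-1 0 0 0 0 0 0" --pt "-1 0 0 0 0 0 0" --pt "-1 0 0 0 0 0 0" --pt "-1 0 0 0 0 0 0"

```text
t: 41.4
tool_pos: [0.4341, -0.2165, 0.0424]
eef_rot: [3.141, -0.001, 0.106]
wrist_force: [-2.2, 1.4, 7.4]
gripper_width: 0.0485
finger_force: 60.4
```

Request:
send_rows --pt "-1 0 0 5 0 0 0" --pt "-1 0 0 15 0 0 0" --pt "-1 0 0 30 0 0 0" --pt "-1 0 0 30 0 0 0" --pt "-1 10 15 20 0 0 0" --pt "-1 17 35 0 0 0 0" --pt "-1 17 36 0 0 0 0" --pt "-1 17 36 0 0 0 0" --pt "-1 17 36 0 0 0 0" --pt "-1 17 36 0 0 0 0"

```text
t: 42.4
tool_pos: [0.5292, -0.0207, 0.1421]
eef_rot: [3.141, -0.0, 0.106]
wrist_force: [1.2, -0.3, -1.4]
gripper_width: 0.0485
finger_force: 61.9
```

Request:
send_rows --pt "-1 17 36 0 0 0 -0.4" --pt "-1 17 36 0 0 0 0" --pt "-1 17 36 0 0 0 0" --pt "-1 17 36 0 0 0 0" --pt "-1 17 36 0 0 0 0" --pt "-1 14 29 0 0 0 0" --pt "-1 0 0 0 0 0 0" --pt "-1 0 0 0 0 0 0"

```text
t: 43.2
tool_pos: [0.6276, 0.1872, 0.1414]
eef_rot: [3.142, 0.001, 0.101]
wrist_force: [-1.0, 0.1, -0.4]
gripper_width: 0.0481
finger_force: 61.9
```

```bash
python3 - <<'E'
from h import *
o=env.get_obs();print(o["tool_pos"],o["eef_rot"],o["gripper_width"])
im=env.get_image("wrist");cv2.imwrite('pics/w15.png',im[:,:,::-1])
r=bed(im,o["tool_pos"][2]+.024);cv2.imwrite('pics/w15r.png',r[:,:,::-1])
for a,c in purple(r):print(a,"x_l",125-c[1]/4,"y_l",60-c[0]/4)
# verify the bed carrier in the scene camera
im=env.get_image("scene");r=bed(im,.055,"scene")
for a,c in purple(r):print("scene",a,"x_l",125-c[1]/4,"y_l",60-c[0]/4)
E
```

```text
[0.62759597 0.18720698 0.14135375] [3.14153339e+00 6.43543062e-04 1.00576016e-01] 0.048139085386028915
1598 x_l 76.64846683354193 y_l -0.6810075093867312
scene 1042 x_l 79.84740882917467 y_l 0.8095009596928975
```

Request:
send_rows --pt "-1 0.5 0.7 -20 0 0 0" --pt "-1 0 0 -25 0 0 0" --pt "-1 0 0 -20 0 0 0" --pt "-1 0 0 -15 0 0 0" --pt "-1 0 0 -10 0 0 0" --pt "-1 0 0 -6 0 0 0" --pt "-1 0 0 -4 0 0 0" --pt "-1 0 0 0 0 0 0" --pt "-1 0 0 0 0 0 0"

```text
t: 44.2
tool_pos: [0.6307, 0.1887, 0.047]
eef_rot: [-3.139, -0.008, 0.099]
wrist_force: [-8.4, 5.0, 41.7]
gripper_width: 0.0484
finger_force: 80.5
```

The fingertips reach below B and wedge on A's edges. Opening here lets B drop a few mm, guided by the fingers.

Request:
send_rows --pt "-1 -1 0 3 0 0 0" --pt "0.15 0 0 0 0 0 0" --pt "0.2 0 0 0 0 0 0" --pt "0.3 0 0 0 0 0 0" --pt "0.4 0 0 0 0 0 0" --pt "0.4 0 0 0 0 0 0" --pt "0.5 0 0 15 0 0 0" --pt "0.5 0 0 40 0 0 0" --pt "0.5 -20 0 50 0 0 0" --pt "0.5 -30 0 30 0 0 0"

```text
t: 45.2
tool_pos: [0.5794, 0.1873, 0.1799]
eef_rot: [-3.141, -0.003, 0.099]
wrist_force: [0.4, -0.9, 0.2]
gripper_width: 0.0642
finger_force: 0.0
```

Request:
send_rows --pt "0.5 -10 0 0 0 0 0" --pt "0.5 0 0 0 0 0 0" --pt "0.5 0 0 0 0 0 0"

```text
t: 45.5
tool_pos: [0.5688, 0.1874, 0.1756]
eef_rot: [-3.142, 0.0, 0.099]
wrist_force: [0.6, 0.9, -0.3]
gripper_width: 0.0639
finger_force: 0.0
```

```bash
python3 - <<'E'
from h import *
bedcheck(.060,'w16')
w=cv2.imread('pics/w16r.png');s=env.get_image("side")[:,:,::-1];cv2.imwrite('pics/w16s.png',s)
# side profile without viewing: edges count front face of the stack
E
```

```text
[0.5687827  0.1873724  0.17563804]
dot 1493 x_l 74.78399196249163 y_l 2.9413931681178838
x_l 30 edges 24.25 -24.5
x_l 40 edges 24.75 -29.5
x_l 50 edges 25.5 -29.5
x_l 58 edges 34.5 -33.5
front edge 2.5
```

```bash
python3 - <<'E'
import cv2,numpy as np
r=cv2.imread('pics/w16r.png',0)
for y in (18,14,-14,-18):
    c=int((60-y)*4); print("y",y,[int(r[int((125-x)*4),c-4:c+4].mean()) for x in range(40,0,-1)])
for x in (24,30,45):
    k=int((125-x)*4); print("x",x,[int(r[k-4:k+4,int((60-y)*4)].mean()) for y in range(34,-35,-1)])
r=cv2.imread('pics/w13r.png',0)
for x in (24,30,45):
    k=int((125-x)*4); print("A alone x",x,[int(r[k-4:k+4,int((60-y)*4)].mean()) for y in range(34,-35,-1)])
E
```

```text
y 18 [191, 192, 191, 191, 192, 190, 190, 190, 190, 190, 190, 190, 191, 190, 189, 189, 190, 190, 173, 144, 139, 167, 185, 162, 120, 113, 111, 112, 112, 112, 113, 113, 114, 112, 114, 114, 114, 111, 113, 112]
y 14 [190, 189, 190, 190, 188, 187, 187, 191, 188, 187, 189, 186, 187, 186, 188, 187, 186, 184, 183, 184, 185, 185, 183, 149, 111, 113, 113, 115, 113, 113, 114, 113, 114, 114, 113, 113, 113, 113, 113, 115]
y -14 [197, 197, 196, 196, 195, 196, 195, 194, 196, 196, 196, 195, 195, 195, 196, 195, 192, 191, 193, 191, 194, 191, 169, 145, 148, 149, 148, 150, 149, 147, 148, 148, 147, 148, 150, 148, 147, 147, 148, 146]
y -18 [192, 192, 192, 193, 192, 192, 191, 192, 189, 190, 191, 191, 190, 190, 192, 190, 188, 169, 157, 166, 183, 191, 163, 115, 115, 117, 115, 116, 116, 118, 122, 121, 122, 119, 118, 117, 118, 119, 118, 119]
x 24 [113, 112, 111, 89, 93, 115, 138, 154, 164, 153, 181, 185, 186, 185, 185, 187, 191, 189, 187, 185, 185, 192, 202, 200, 200, 200, 200, 200, 200, 199, 198, 197, 198, 194, 195, 195, 195, 197, 196, 195, 194, 194, 194, 193, 192, 191, 191, 190, 193, 197, 196, 193, 187, 170, 
[... 1139 characters left out ...]
[114, 111, 96, 87, 105, 125, 148, 160, 171, 167, 143, 184, 188, 186, 187, 186, 189, 190, 189, 188, 186, 186, 201, 211, 211, 209, 209, 210, 211, 211, 210, 209, 210, 210, 212, 211, 211, 209, 210, 209, 210, 211, 210, 210, 210, 210, 210, 206, 195, 195, 197, 195, 192, 191, 192, 187, 188, 191, 192, 193, 169, 164, 173, 169, 144, 118, 113, 112, 111]
A alone x 45 [112, 112, 93, 84, 104, 126, 148, 159, 176, 171, 150, 179, 187, 185, 184, 185, 188, 192, 191, 191, 186, 185, 188, 189, 188, 189, 191, 191, 191, 191, 191, 190, 189, 190, 190, 191, 191, 191, 189, 192, 193, 193, 193, 193, 192, 194, 192, 193, 191, 197, 198, 198, 193, 191, 192, 188, 191, 194, 195, 180, 157, 163, 173, 171, 141, 112, 110, 111, 110]
```

Request:
send_rows --pt "-1 3 -25 0 0 0 0.4" --pt "-1 3 -48 0 0 0 0" --pt "-1 3 -48 0 0 0 0" --pt "-1 3 -48 0 0 0 0" --pt "-1 3 -48 0 0 0 0" --pt "-1 3 -48 0 0 0 0" --pt "-1 3 -48 0 0 0 0" --pt "-1 2 -48 -10 0 0 0" --pt "-1 0 -48 -20 0 0 0" --pt "-1 0 -30 -20 0 0 0"

```text
t: 46.6
tool_pos: [0.5914, -0.2532, 0.125]
eef_rot: [-3.141, 0.001, 0.105]
wrist_force: [-0.2, 0.8, 0.5]
gripper_width: -0.0
finger_force: 0.0
```

Request:
send_rows --pt "-1 0 0 0 0 0 0" --pt "-1 0 0 0 0 0 0" --pt "-1 0 0 0 0 0 0"

```text
t: 46.9
tool_pos: [0.5921, -0.2491, 0.1269]
eef_rot: [-3.141, -0.0, 0.107]
wrist_force: [-0.2, 1.3, 0.3]
gripper_width: 0.0002
finger_force: 0.0
```

Request:
send_rows --pt "-1 0 -5 -20 0 0 0" --pt "-1 0 0 -24 0 0 0" --pt "-1 0 0 -12 0 0 0" --pt "-1 0 0 -5 0 0 0" --pt "-1 0 0 -2 0 0 0" --pt "-1 0 0 -1 0 0 0" --pt "-1 0 0 0 0 0 0" --pt "-1 0 0 0 0 0 0"

```text
t: 47.7
tool_pos: [0.5919, -0.2548, 0.0634]
eef_rot: [3.141, -0.001, 0.106]
wrist_force: [0.5, -0.6, 0.5]
gripper_width: 0.0002
finger_force: 0.0
```

Request:
send_rows --pt "-1 -5 -0.5 -1.5 0 0 0" --pt "-1 -10 -1.1 0 0 0 0" --pt "-1 -12 -1.3 0 0 0 0" --pt "-1 -12 -1.3 0 0 0 0" --pt "-1 -12 -1.3 0 0 0 0" --pt "-1 -10 -1.1 0 0 0 0" --pt "-1 -6 -0.6 0 0 0 0" --pt "-1 -2 -0.2 0 0 0 0" --pt "-1 0 0 0 0 0 0" --pt "-1 0 0 0 0 0 0"

```text
t: 48.7
tool_pos: [0.5229, -0.2621, 0.0613]
eef_rot: [-3.142, -0.0, 0.107]
wrist_force: [0.5, -0.6, -0.0]
gripper_width: 0.0001
finger_force: 0.0
```

Request:
send_rows --pt "-1 5 0.5 0 0 0 0" --pt "-1 0 0 30 0 0 0" --pt "-1 0 0 50 0 0 0" --pt "0.8 -30 0 50 0 0 0" --pt "0.8 -40 0 40 0 0 0" --pt "0.8 -20 -4 0 0 0 0" --pt "0.8 0 0 0 0 0 0" --pt "0.8 0 0 0 0 0 0" --pt "0.8 0 0 0 0 0 0"

```text
t: 49.6
tool_pos: [0.4472, -0.2654, 0.2189]
eef_rot: [-3.141, 0.001, 0.107]
wrist_force: [-0.1, 0.1, 0.3]
gripper_width: 0.077
finger_force: 0.0
```

```bash
python3 - <<'E'
from h import *
print(env.get_obs()["tool_pos"])
im=env.get_image("wrist");cv2.imwrite('pics/w17.png',im[:,:,::-1])
r,o=carriers(im)
for k in o:print(k)
for a,c in purple(r):print("dot xl",200-c[1]/2,"yl",125-c[0]/2)
E
```

```text
[ 0.44722984 -0.26543743  0.21889571]
{'yl': -88.75, 'rear': 55.0, 'front': 1.0, 'w': 50.5, 'rect': [[-63.5, 55.0], [-113.5, 55.0], [-113.5, 1.5], [-63.5, 1.5]]}
dot xl 23.123287671232873 yl -87.1054794520548
```

Request:
send_rows --pt "0.8 -6.7 -7.2 -20 0 0 0" --pt "0.8 0 0 -40 0 0 0" --pt "0.8 0 0 -40 0 0 0" --pt "0.8 0 0 -35 0 0 0" --pt "0.8 0 0 -15 0 0 0" --pt "0.8 0 0 -9 0 0 0" --pt "0.8 0 0 -5 0 0 0" --pt "0.8 0 0 0 0 0 0" --pt "0.8 0 0 0 0 0 0"

```text
t: 50.55
tool_pos: [0.4404, -0.2731, 0.0563]
eef_rot: [3.141, -0.001, 0.107]
wrist_force: [-0.4, 0.1, -0.9]
gripper_width: 0.0771
finger_force: 0.0
```

Request:
send_rows --pt "-1 0 0 0 0 0 0" --pt "-1 0 0 0 0 0 0" --pt "-1 0 0 0 0 0 0" --pt "-1 0 0 0 0 0 0" --pt "-1 0 0 0 0 0 0" --pt "-1 0 0 0 0 0 0"

```text
t: 51.15
tool_pos: [0.4402, -0.2731, 0.0564]
eef_rot: [3.141, -0.001, 0.106]
wrist_force: [-1.0, 1.1, 6.8]
gripper_width: 0.048
finger_force: 60.4
```

Request:
send_rows --pt "0.4 0 0 0 0 0 0" --pt "0.4 0 0 0 0 0 0" --pt "0.4 0 0 -4 0 0 0" --pt "0.4 0 0 0 0 0 0" --pt "-1 0 0 0 0 0 0" --pt "-1 0 0 0 0 0 0" --pt "-1 0 0 0 0 0 0" --pt "-1 0 0 0 0 0 0" --pt "-1 0 0 0 0 0 0"

```text
t: 52.05
tool_pos: [0.44, -0.2729, 0.0516]
eef_rot: [3.142, -0.0, 0.106]
wrist_force: [0.4, 0.7, 3.2]
gripper_width: 0.0476
finger_force: 61.4
```

Request:
send_rows --pt "-1 0 0 5 0 0 0" --pt "-1 0 0 15 0 0 0" --pt "-1 0 0 30 0 0 0" --pt "-1 0 0 30 0 0 0" --pt "-1 10 15 20 0 0 0" --pt "-1 14 35 0 0 0 0" --pt "-1 15 37 0 0 0 0" --pt "-1 15 38 0 0 0 0" --pt "-1 15 38 0 0 0 0" --pt "-1 15 38 0 0 0 0"

```text
t: 53.05
tool_pos: [0.5241, -0.0702, 0.1518]
eef_rot: [-3.142, -0.0, 0.106]
wrist_force: [0.2, -0.8, -0.6]
gripper_width: 0.0478
finger_force: 61.9
```

Request:
send_rows --pt "-1 15 38 0 0 0 -0.4" --pt "-1 15 38 0 0 0 0" --pt "-1 15 38 0 0 0 0" --pt "-1 15 38 0 0 0 0" --pt "-1 15 38 0 0 0 0" --pt "-1 15 36 0 0 0 0" --pt "-1 12 25 0 0 0 0" --pt "-1 3 6 0 0 0 0" --pt "-1 0 0 0 0 0 0" --pt "-1 0 0 0 0 0 0"

```text
t: 54.05
tool_pos: [0.6286, 0.1844, 0.1514]
eef_rot: [3.141, 0.0, 0.099]
wrist_force: [-0.4, -0.6, -1.0]
gripper_width: 0.0481
finger_force: 61.9
```

```bash
python3 - <<'E'
from h import *
o=env.get_obs();print(o["tool_pos"],o["eef_rot"],o["gripper_width"],o["finger_force"])
im=env.get_image("wrist");cv2.imwrite('pics/w18.png',im[:,:,::-1])
r=bed(im,o["tool_pos"][2]+.013);cv2.imwrite('pics/w18r.png',r[:,:,::-1])
for a,c in purple(r):print(a,"x_l",125-c[1]/4,"y_l",60-c[0]/4)
im=env.get_image("scene");r=bed(im,.060,"scene");cv2.imwrite('pics/w18s.png',im[:,:,::-1])
for a,c in purple(r):print("scene",a,"x_l",125-c[1]/4,"y_l",60-c[0]/4)
E
```

```text
[0.62856364 0.18443667 0.15144077] [3.14136942e+00 4.86844929e-04 9.91996674e-02] 0.04814733597273311 61.91188931465149
1648 x_l 76.95221480582524 y_l -3.5972390776699044
scene 1033 x_l 77.45014520813166 y_l 3.3054211035818
```

Request:
send_rows --pt "-1 0 4 -20 0 0 0" --pt "-1 0 0 -25 0 0 0" --pt "-1 0 0 -20 0 0 0" --pt "-1 0 0 -14 0 0 0" --pt "-1 0 0 -8 0 0 0" --pt "-1 0 0 -4 0 0 0" --pt "-1 0 0 -2 0 0 0" --pt "-1 0 0 0 0 0 0" --pt "-1 0 0 0 0 0 0"

```text
t: 55.05
tool_pos: [0.6292, 0.1893, 0.0592]
eef_rot: [-3.141, -0.001, 0.099]
wrist_force: [-0.3, -0.2, -0.6]
gripper_width: 0.0479
finger_force: 61.9
```

Request:
send_rows --pt "-1 0 0 -1.5 0 0 0" --pt "-1 0 0 0 0 0 0" --pt "0.15 0 0 0 0 0 0" --pt "0.3 0 0 0 0 0 0" --pt "0.4 0 0 0 0 0 0" --pt "0.4 0 0 0 0 0 0" --pt "0.5 0 0 15 0 0 0" --pt "0.5 0 0 40 0 0 0" --pt "0.5 -20 0 50 0 0 0" --pt "0.5 -40 0 15 0 0 0"

```text
t: 56.05
tool_pos: [0.5723, 0.1892, 0.1789]
eef_rot: [-3.141, -0.007, 0.099]
wrist_force: [-0.1, 0.4, 0.9]
gripper_width: 0.0641
finger_force: 0.0
```

Request:
send_rows --pt "0.5 0 0 0 0 0 0" --pt "0.5 0 0 0 0 0 0" --pt "0.5 0 0 0 0 0 0"

```text
t: 56.35
tool_pos: [0.5707, 0.1891, 0.1733]
eef_rot: [-3.142, 0.0, 0.099]
wrist_force: [0.1, -0.3, -1.1]
gripper_width: 0.0639
finger_force: 0.0
```

```bash
python3 - <<'E'
from h import *
bedcheck(.065,'w19')
w=cv2.imread('pics/w19.png');s=env.get_image("side")[:,:,::-1];c=env.get_image("scene")[:,:,::-1]
def cr(im,cam):
    q=w2px(cam,[[.65,.19,.06]])[0].astype(int);x=q[0]-40;y=q[1]-30
    return cv2.resize(im[y:y+60,x:x+80],(400,300),interpolation=cv2.INTER_CUBIC)
a=w2px("wrist",[[.64,.19,.06]])[0];x0=int(max(a[0]-70,0));y0=int(max(a[1]-105,0));print(x0,y0)
cv2.imwrite('pics/w20.png',np.hstack([cv2.resize(w[y0:y0+210,x0:x0+140],(400,600),interpolation=cv2.INTER_CUBIC),np.vstack([cr(s,"side"),cr(c,"scene")])]))
E
```

```text
[0.57068589 0.18911627 0.173343  ]
dot 1498 x_l 77.40670894526035 y_l 1.4954939919893206
x_l 30 edges 24.5 -28.5
x_l 40 edges 29.0 -28.5
x_l 50 edges 25.0 -28.5
x_l 58 edges 24.75 -32.25
front edge 3.25
212 13
```

View pics/w20.png

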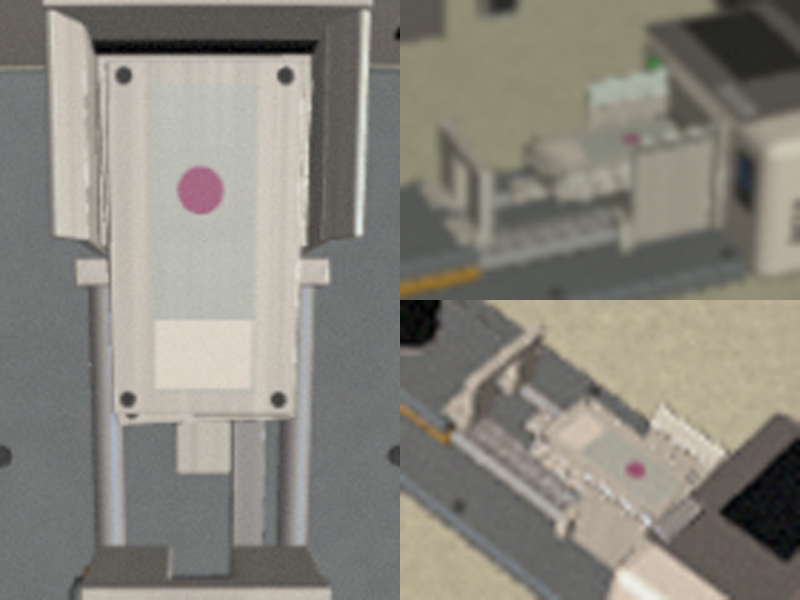

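The view shows three carriers flat between the guides, with the lower one slightly forward (front edge about row 417). Now to the knob.

Request:
send_rows --pt "0.4 -9 -1.5 0 0 0 8.35" --pt "0.4 -9 -1.5 0 0 0 8.35" --pt "0.4 -9 -1.5 0 0 0 8.35" --pt "0.4 -9 -1.5 0 0 0 8.35" --pt "0.4 -8 -1.6 0 0 0 8.35" --pt "0.4 -8 -1.6 0 0 0 8.35" --pt "0.4 -8 -1.6 0 0 0 8.35" --pt "0.4 -8 -1.6 0 0 0 8.35" --pt "0.4 -8 -1.6 0 0 0 8.35" --pt "0.4 -8 -1.6 0 0 0 8.35"

```text
t: 57.5
tool_pos: [0.4862, 0.1735, 0.1729]
eef_rot: [-3.14, 0.0, 1.563]
wrist_force: [-0.0, -0.2, 0.0]
gripper_width: 0.0595
finger_force: 0.0
```

Request:
send_rows --pt "0.4 0 0 0 0 0 0" --pt "0.4 0 0 0 0 0 0" --pt "0.4 0 0 0 0 0 0"

```text
t: 57.8
tool_pos: [0.4867, 0.1736, 0.1732]
eef_rot: [-3.141, 0.0, 1.553]
wrist_force: [-0.8, -0.4, 0.5]
gripper_width: 0.0598
finger_force: 0.0
```

Request:
send_rows --pt "0.4 0 0 -30 0 0 0" --pt "0.4 0 0 -40 0 0 0" --pt "0.4 0 0 -30 0 0 0" --pt "0.4 0 0 -12 0 0 0" --pt "0.4 0 0 -4 0 0 0" --pt "0.4 0 0 0 0 0 0" --pt "-1 0 0 0 0 0 0" --pt "-1 0 0 0 0 0 0" --pt "-1 0 0 0 0 0 0" --pt "-1 0 0 0 0 0 0" --grip_force 40

```text
t: 58.8
tool_pos: [0.4873, 0.1737, 0.0584]
eef_rot: [3.139, -0.0, 1.557]
wrist_force: [4.5, 0.2, 6.1]
gripper_width: 0.0131
finger_force: 41.9
```

Request:
send_rows --pt "-1 0 0 0 0 0 0" --pt "-1 0 0 0 0 0 0"

```text
t: 59.0
tool_pos: [0.4873, 0.1737, 0.0584]
eef_rot: [3.139, -0.0, 1.557]
wrist_force: [4.8, 0.3, 6.8]
gripper_width: 0.0135
finger_force: 42.0
```

Request:
send_rows --pt "-1 3 0.3 0 0 0 0" --pt "-1 5 0.5 0 0 0 0" --pt "-1 6 0.6 0 0 0 0" --pt "-1 6 0.6 0 0 0 0" --pt "-1 6 0.6 0 0 0 0" --pt "-1 6 0.6 0 0 0 0" --pt "-1 5 0.5 0 0 0 0" --pt "-1 4 0.4 0 0 0 0" --pt "-1 3 0.3 0 0 0 0" --pt "-1 0 0 0 0 0 0"

```text
t: 60.0
tool_pos: [0.5311, 0.1781, 0.0584]
eef_rot: [3.14, -0.0, 1.557]
wrist_force: [2.1, -0.1, 9.0]
gripper_width: 0.0131
finger_force: 42.5
```

Request:
send_rows --pt "-1 1.5 0.15 0 0 0 0" --pt "-1 1.5 0.15 0 0 0 0" --pt "-1 1 0.1 0 0 0 0" --pt "-1 0 0 0 0 0 0"

```text
t: 60.4
tool_pos: [0.5348, 0.1785, 0.0584]
eef_rot: [3.141, -0.0, 1.557]
wrist_force: [-0.9, 0.5, 10.1]
gripper_width: 0.0133
finger_force: 42.7
```

Request:
send_rows --pt "-1 1 0.1 0 0 0 0" --pt "-1 0 0 0 0 0 0" --pt "-1 0 0 0 0 0 0"

```text
t: 60.7
tool_pos: [0.5357, 0.1786, 0.0584]
eef_rot: [3.14, -0.0, 1.557]
wrist_force: [-0.4, 0.4, 10.5]
gripper_width: 0.013
finger_force: 42.7
```

Request:
send_rows --pt "-1 1 0.1 0 0 0 0" --pt "-1 0 0 0 0 0 0" --pt "-1 0 0 0 0 0 0"

```text
t: 61.0
tool_pos: [0.5366, 0.1787, 0.0584]
eef_rot: [3.141, -0.0, 1.557]
wrist_force: [-1.0, 0.1, 10.3]
gripper_width: 0.0132
finger_force: 42.7
```

Request:
send_rows --pt "-1 1 0.1 0 0 0 0" --pt "-1 0 0 0 0 0 0" --pt "-1 0 0 0 0 0 0"

```text
t: 61.3
tool_pos: [0.5373, 0.1788, 0.0583]
eef_rot: [3.142, -0.0, 1.557]
wrist_force: [-5.3, -1.3, 12.7]
gripper_width: 0.0132
finger_force: 43.1
```

Request:
send_rows --pt "-1 0.7 0.1 0 0 0 0" --pt "-1 0 0 0 0 0 0" --pt "-1 0 0 0 0 0 0"

```text
t: 61.6
tool_pos: [0.5374, 0.1788, 0.0583]
eef_rot: [-3.14, 0.0, 1.557]
wrist_force: [-11.6, -2.8, 16.6]
gripper_width: 0.0131
finger_force: 43.6
```

Request:
send_rows --pt "-1 0 0 0 0 0 -7" --pt "-1 0 0 0 0 0 -7.5" --pt "-1 0 0 0 0 0 -7.5" --pt "-1 0 0 0 0 0 -7.5" --pt "-1 0 0 0 0 0 -7.5" --pt "-1 0 0 0 0 0 -7.5" --pt "-1 0 0 0 0 0 -7.5" --pt "-1 0 0 0 0 0 -7.5" --pt "-1 0 0 0 0 0 -7" --pt "-1 0 0 0 0 0 0"

```text
t: 62.6
tool_pos: [0.5368, 0.1794, 0.0583]
eef_rot: [-3.14, 0.002, 0.392]
wrist_force: [-16.5, 2.5, 19.7]
gripper_width: 0.0131
finger_force: 44.0
```

```bash
python3 -c "
from h import *
o=env.get_obs();print(o['eef_rot'],o['moment'],o['wrist_force'],o['tool_pos'])"
```

```text
[-3.13981176e+00  1.76260630e-03  3.91619261e-01] [ 0.67122468  2.84517887 -0.07844185] [-16.46692946   2.5333123   19.71128861] [0.53676307 0.17943438 0.05829494]
```

Request:
send_rows --pt "-1 0 0 0 0 0 -4" --pt "-1 0 0 0 0 0 -3" --pt "-1 0 0 0 0 0 -1" --pt "-1 0 0 0 0 0 0"

```text
t: 63.0
tool_pos: [0.5368, 0.1795, 0.0583]
eef_rot: [-3.14, 0.002, 0.256]
wrist_force: [-15.2, 4.5, 18.4]
gripper_width: 0.0133
finger_force: 44.0
```

```bash
python3 -c "
from h import *
o=env.get_obs();print(o['eef_rot'],o['moment'],o['wrist_force'],o['tool_pos'])"
```

```text
[-3.14011577e+00  1.73279216e-03  2.56385415e-01] [0.76379795 2.48772101 0.34609778] [-15.24286826   4.48997894  18.40502926] [0.53684596 0.17948875 0.05826842]
```

Request:
send_rows --pt "0.0 0 0 0 0 0 0" --pt "0.3 0 0 0 0 0 0" --pt "0.4 0 0 0 0 0 0" --pt "0.4 0 0 0 0 0 0" --pt "0.4 0 0 20 0 0 0" --pt "0.4 0 0 40 0 0 0" --pt "0.4 -20 0 40 0 0 -4" --pt "0.4 -20 0 30 0 0 -4" --pt "0.4 0 0 0 0 0 0" --pt "0.4 0 0 0 0 0 0"

```text
t: 64.0
tool_pos: [0.4981, 0.1788, 0.1879]
eef_rot: [-3.141, -0.002, 0.118]
wrist_force: [0.9, 0.2, -0.1]
gripper_width: 0.0598
finger_force: 0.0
```

```bash
python3 - <<'E'
from h import *
o=env.get_obs();print(o["tool_pos"],o["eef_rot"])
im=env.get_image("wrist");cv2.imwrite('pics/w21.png',im[:,:,::-1])
c,s=np.cos(.102),np.sin(.102)
def rect(z,x0,x1):
    X,Y=np.meshgrid(np.arange(60,-60,-.25)/1e3,np.arange(x1,x0,-.25)/1e3)
    W=np.stack([.591+c*Y-s*X,.184+s*Y+c*X,np.full_like(X,z)],-1)
    p=w2px("wrist",W.reshape(-1,3)).reshape(X.shape+(2,)).astype(np.float32)
    return cv2.remap(im,p[...,0],p[...,1],cv2.INTER_LINEAR)
r=rect(.065,10,125)
for a,q in purple(r):print("dot",a,"x_l",125-q[1]/4,"y_l",60-q[0]/4)
g=cv2.cvtColor(r,cv2.COLOR_RGB2GRAY)
for x in (45,50,55):
    k=int((125-x)*4); print(x,[int(g[k-4:k+4,int((60-y)*4)].mean()) for y in range(32,-33,-1)])
# knob bar: dark pixels at z .083
r=rect(.083,-90,-20);g=cv2.cvtColor(r,cv2.COLOR_RGB2GRAY);m=(g<40).astype(np.uint8)
q=max(cv2.findContours(m,cv2.RETR_EXTERNAL,cv2.CHAIN_APPROX_NONE)[0],key=cv2.contourArea);print("knob",cv2.minAreaRect(q))
# crossbar of the stop at z .084
r=rect(.084,-10,60);g=cv2.cvtColor(r,cv2.COLOR_RGB2GRAY)
print("bar y=0",[int(g[int((60-x)*4),230:250].mean()) for x in range(45,-10,-1)])
E
```

```text
[0.49810389 0.17883956 0.18793562] [-3.14141363e+00 -1.52381839e-03  1.17539717e-01]
45 [122, 126, 123, 124, 124, 127, 119, 135, 179, 188, 188, 188, 188, 192, 195, 194, 191, 190, 187, 207, 215, 212, 213, 212, 213, 213, 213, 213, 213, 211, 213, 213, 213, 213, 213, 213, 213, 213, 212, 213, 213, 213, 212, 212, 212, 192, 199, 203, 200, 195, 193, 193, 190, 191, 197, 197, 198, 171, 128, 125, 123, 123, 125, 129, 136]
50 [185, 190, 190, 189, 189, 190, 171, 142, 180, 188, 187, 187, 189, 190, 196, 194, 192, 190, 187, 194, 193, 194, 194, 197, 195, 195, 196, 197, 195, 195, 194, 195, 195, 196, 197, 197, 196, 197, 199, 196, 195, 193, 196, 195, 194, 193, 199, 200, 199, 196, 194, 194, 189, 192, 195, 196, 195, 192, 189, 187, 188, 190, 188, 184, 186]
55 [110, 110, 91, 84, 99, 117, 101, 134, 181, 187, 185, 186, 186, 190, 194, 193, 192, 189, 185, 186, 185, 186, 185, 190, 189, 188, 188, 187, 187, 187, 187, 188, 188, 189, 189, 187, 187, 189, 189, 188, 188, 187, 186, 187, 185, 190, 198, 200, 198, 196, 194, 193, 188, 192, 196, 197, 201, 161, 90, 83, 103, 113, 110, 110, 110]
knob ((241.6255645751953, 131.68984985351562), (155.59463500976562, 125.76290893554688), 49.93921661376953)
bar y=0 [189, 207, 212, 212, 213, 213, 212, 213, 212, 213, 213, 213, 212, 213, 212, 213, 213, 208, 188, 192, 167, 170, 186, 186, 186, 187, 188, 187, 135, 92, 169, 188, 187, 187, 186, 187, 187, 187, 187, 188, 189, 187, 188, 188, 189, 188, 189, 185, 123, 112, 114, 114, 113, 112, 114]
```

```bash
python3 -c "
from station import env
print(env.job_done())"
```

```text
the job is handed in; nothing more can be done
None
```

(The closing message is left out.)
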